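# Stand the rinsed measuring cylinders up to dry

### The arm

A 6-joint arm with a two-finger parallel gripper is mounted at the origin on a cart in front of the work surface, level with it; the furniture and walls round the work are solid. World frame = base frame: x ahead of the robot, y to its left, z up, the work surface at z = 0. Lengths are in m, angles in rad, forces in N, time in s.
With the tool pointing down it reaches from about 0.35 to 0.975 m from the base axis. Payload 4.9 kg.
Tool frame: the origin (TCP) lies on the centre line of the jaws, within the pads' length; the fingertips stand manip.tcp_to_tips ahead of it and the grasp point (between the pads) is the TCP (manip.tcp_to_tips is the distance from the TCP to the fingertips, in m); y points along the fingers, z is the direction in which the jaws open and shut, and the axes are right-handed (so a half turn about y gives the same grasp; the last joint's range is limited). The gripper opens to 85 mm and grips with 20 to 120 N. Pads are 22 mm wide; open, the fingers measure 114 mm over their backs; the gripper's body (76 mm by 85 mm) begins 54 mm behind the grasp point. The pads swing forward as they close: fully open they stand 13 mm farther back than shut.
Start: joints at [1.062, 0.053, 1.613, -0, 1.476, -0.119], TCP at [0.237, 0.578, 0.25] pointing down, gripper open.
Joint ranges: [-3.01, 3.01], [-1.01, 2.22], [0.06, 2.58], [-1.02, 4.17], [0.09, 2.62], [-3.14, 3.14]. Speed limits (rad/s): [2.57, 2.57, 3.14, 3.14, 3.14, 3.14].

### API

Orientations are given as a unit quaternion [w, x, y, z].
In Python, from plant import manip gives the robot as it stands.
- The arm moves only by the tool apply_moves, never from a script. Its argument "moves" is a list of rows, each a list of 7 numbers: the gripper's target within -1 to 1 (shut at 1, half-way at 0, fully open at -1), then the shift along the tool's x, y, z in mm, then the turn, a rotation vector about the tool's x, y, z in degrees. A call has 1 to 20 rows; each row shifts and turns the commanded pose from where the row before left it, along the tool's axes as they then stand; what a row does not reach is not made up. A row lasts 1/10 s, in which the tool goes at most 50 mm and 8.59 degrees, less where a joint would pass 70% of its speed; a pose out of reach is approached as far as the arm can. A call with a gripper value outside its range is refused whole. The fingers move at their own pace and stop on an object; the grip force is fixed at half the most. Time passes only in rows, so rows that do not move let the fingers close. It gives the time, the measured TCP pose, the force and the opening at its end, in the units of the state.
- manip.state(): the state, without advancing time (a new reading comes with each control period).
- manip.grab_frame(name): name is "scene" or "top" or "wrist"; returns the picture (480x640x3 uint8, blue, green, red); there is no depth.
- manip.calibration(name): a dict with "mtx" (3x3 intrinsics, pixels), "distortion" ([k1, k2, p1, p2, k3] as OpenCV has them; the pictures are not rectified), "T" (4x4, takes a point from camera to world coordinates); the wrist camera has in their place "T_tool_cam" (4x4, takes a point from camera to tool coordinates, whose origin is the TCP and whose axes are the tool frame's). Camera axes: x right, y down, z forward; pixel columns grow to the right and rows downward; lengths in m; the calibration is good to about 2 mm. A picture is of the moment at which its call begins: read the wrist's pose just before it. calibration takes no time and is no camera call.
- manip.job_done(): hands the job in, once; it reports no verdict.
The state is a dict: "time": time; "joint_pos": joint angles; "joint_vel": joint speeds; "joint_efforts": joint torques, N m; "tool_pos": TCP position; "tool_rot": TCP orientation; "contact_force": force on the tool from outside, world axes, zero at the start; "ft_torque": the same for the moment, N m; "gripper_width": opening from 0.0 (shut) to 1.0 (fully open).
Only numpy, scipy, OpenCV 4.12 (cv2) and the standard library are available. Lean on these libraries where they do the work, as an engineer would, in place of code of your own. Each camera call takes 0.05 s, during which the arm holds its last target. There are 200 camera calls.

### The job

First clear the drying tray: move the orange block of microtubes off it and stand it in the middle of the cork pad. Then take the measuring cylinders that lie on the bench, one by one from left to right as the robot sees them; lay each in the sloping cradle with its foot against the stop and let go of it there, then take a fresh grip and stand it upright on its foot inside the tray. Leave the timer, the jar and the petri dish alone.

Things in the scene. Friction and masses are not known exactly. Their poses are not given: they have to be found in the camera images.
- cylinder_a: 50 ml clear measuring cylinder on a blue hexagonal foot, left one (absent in some starts). Tube 27 mm in outer diameter, 194 mm long in all, about 70 g. Foot 5 mm thick, 52 mm across flats, 60 across corners. Origin: centre of the foot's underside; z along the tube to the rim. Starts lying on its side, foot away from the robot, tube axis about 21 mm above the table at mid-length.
- cylinder_a_upper (a point): Point on the axis of cylinder_a, 120 mm from its origin towards the rim. The tube between foot and rim is straight; grip it anywhere along it.
- cylinder_b: 50 ml clear measuring cylinder on a blue hexagonal foot, middle one (absent in some starts). Tube 27 mm in outer diameter, 194 mm long in all, about 70 g. Foot 5 mm thick, 52 mm across flats, 60 across corners. Origin: centre of the foot's underside; z along the tube to the rim. Starts lying on its side, foot away from the robot, tube axis about 21 mm above the table at mid-length.
- cylinder_b_upper (a point): Point on the axis of cylinder_b, 120 mm from its origin towards the rim. The tube between foot and rim is straight; grip it anywhere along it.
- cylinder_c: 50 ml clear measuring cylinder on a blue hexagonal foot, right one (absent in some starts). Tube 27 mm in outer diameter, 194 mm long in all, about 70 g. Foot 5 mm thick, 52 mm across flats, 60 across corners. Origin: centre of the foot's underside; z along the tube to the rim. Starts lying on its side, foot away from the robot, tube axis about 21 mm above the table at mid-length.
- cylinder_c_upper (a point): Point on the axis of cylinder_c, 120 mm from its origin towards the rim. The tube between foot and rim is straight; grip it anywhere along it.
- cradle: Regrip cradle, fixed: aluminium base plate 230 x 90 x 10 mm with a 45 degree sloping rest: two orange V saddles (opening square to the slope, mouth about 60 mm wide) hold the tube, foot end low, rim end high; a grey plate at the low end stops the foot. Origin: centre of the base's underside; x: level direction in which the slope rises; z up.
- cradle_foot (a point): Where the foot's underside centre lies when a cylinder rests in the cradle: (-75, 0, 80) mm in the cradle's frame. The stop plate rises 36 mm above the tube's axis. The foot lies between stop and lower saddle, so lift cylinders out (and lay them in) square to the slope, along (-0.707, 0, 0.707) of the cradle's frame, for 50 mm. Let go there, a cylinder stays.
- cradle_upper (a point): Where the upper point (cylinder_a_upper and so on) lies when a cylinder rests in the cradle: 120 mm up the 45 degree slope from cradle_foot. Up the slope from the stop, the saddles cover 25 to 43 and 115 to 133 mm and rise 12 mm above the tube's axis; elsewhere the tube is free, with 45 mm of room below its axis for fingertips.
- tray: White drying tray with a low rim, fixed: 130 (x) x 310 (y) mm outside, inside 120 x 300 mm, floor 4 mm above the table, rim top 12 mm above the table. Origin: centre of the underside; y along the long side, z up. Room for three cylinders about 95 mm apart along y.
- pad: Square cork pad 120 x 120 x 4 mm, fixed. Origin: centre of the underside, z up.
- block: Orange block full of capped microtubes, 62 (x) x 112 (y) mm, 38 mm tall with the caps; its solid body is 28 mm tall; grip it across the 62 mm side. Origin: centre of the underside, y along the long side, z up. It starts standing on the drying tray, its long side roughly along the tray's.
- timer: Bystander: white digital timer lying flat, 66 x 62 x 18 mm. Origin: centre of the underside.
- jar: Bystander: sample jar with a red lid, 42 mm in diameter, 56 mm tall. Origin: centre of the underside.
- dish: Bystander: red petri dish, 90 mm in diameter, 15 mm tall. Origin: centre of the underside.

How it is judged:
By the outcome, as a careful person would: the job done as asked, in the order asked, and still so for the second after the job is handed in, with the robot touching nothing.
Of cylinder_a, cylinder_b, cylinder_c only 2 to 3 are there at a start; the rules pass over those that are not, and their reading is None.
At some moment in a run one of block may be knocked a few centimetres aside while the robot is not near it.
Once in a run the grip may slacken for a moment while it holds something.
It also fails if it takes over 210 s, if anything falls off the work surface, if the arm or the gripper's body presses on something with over 40 N, if the wrist force passes 120 N, or if a joint passes its speed limit or range.

## Working session

There is one attempt and no reset: what is moved stays moved. The work goes in short steps, Python scripts to look and compute and a tool call to move; the robot and the scene stay as the last step left them, time stands still between calls to the robot, and variables do not carry over. Pictures are saved under pics/ and viewed, about 12 in all and at most 16, crops included, and the job is handed in when it is done.

Besides the shell and the picture viewer there is one more tool, called after "Call:" as name(argument=value, ...), one argument or row to a line, values as JSON. apply_moves: Moves the arm, as the interface text tells. Its arguments: {"type":"object","properties":{"moves":{"type":"array","items":{"type":"array","items":{"type":"number"}}}},"required":["moves"]}

```bash
mkdir -p pics; ls; python3 - <<'E'
from plant import manip
import cv2, numpy as np
s=manip.state(); print(s['time'],s['tool_pos'],s['tool_rot'],s['gripper_width'],manip.tcp_to_tips)
for n in('scene','top'):
    cv2.imwrite(f'pics/{n}0.png',manip.grab_frame(n)); c=manip.calibration(n); print(n,c['mtx'],c['distortion'],np.round(c['T'],3))
print(manip.calibration('wrist'))
E
```

```text
pics
0.0 [0.2372147  0.57760586 0.24906459] [-0.6930245   0.69440733 -0.13718651  0.13673098] 1.0035999176768988 0.019
scene [[606.11138099   0.         323.02506591]
 [  0.         606.11138099 236.57918362]
 [  0.           0.           1.        ]] [-0.08816709  0.          0.          0.          0.        ] [[ 0.633 -0.331  0.7   -0.474]
 [-0.774 -0.246  0.584 -0.879]
 [-0.021 -0.911 -0.412  0.703]
 [ 0.     0.     0.     1.   ]]
top [[469.89873331   0.         318.93584711]
 [  0.         469.89873331 244.0014478 ]
 [  0.           0.           1.        ]] [-0.05994844  0.          0.          0.          0.        ] [[ 0.016 -0.984  0.178  0.307]
 [-1.    -0.013  0.015 -0.056]
 [-0.013 -0.178 -0.984  1.382]
 [ 0.     0.     0.     1.   ]]
{'mtx': array([[405.40857237,   0.        , 315.86336184],
       [  0.        , 405.40857237, 237.19128718],
       [  0.        ,   0.        ,   1.        ]]), 'distortion': array([0.02396189, 0.        , 0.        , 0.        , 0.        ]), 'T_tool_cam': array([[ 1.04241203e-03,  9.58362954e-01,  2.85550981e-01,
        -7.33798641e-02],
       [ 5.66200597e-04, -2.85551656e-01,  9.58363152e-01,
        -1.24077269e-01],
       [ 9.99999296e-01, -8.37330140e-04, -8.40288156e-04,
         1.19758927e-03],
       [ 0.00000000e+00,  0.00000000e+00,  0.00000000e+00,
         1.00000000e+00]])}
```

View pics/top0.png

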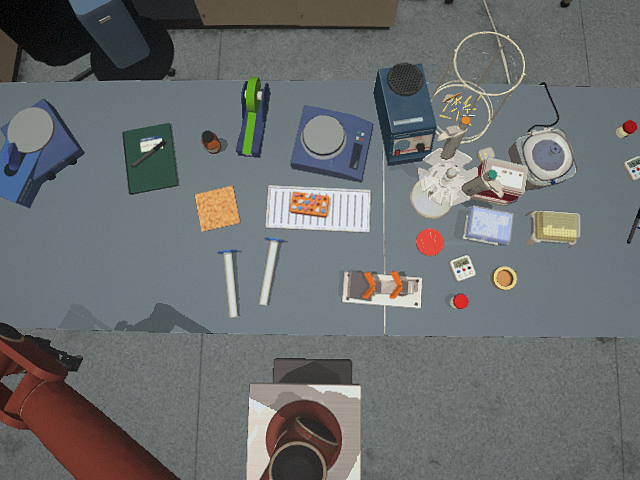

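View pics/scene0.png

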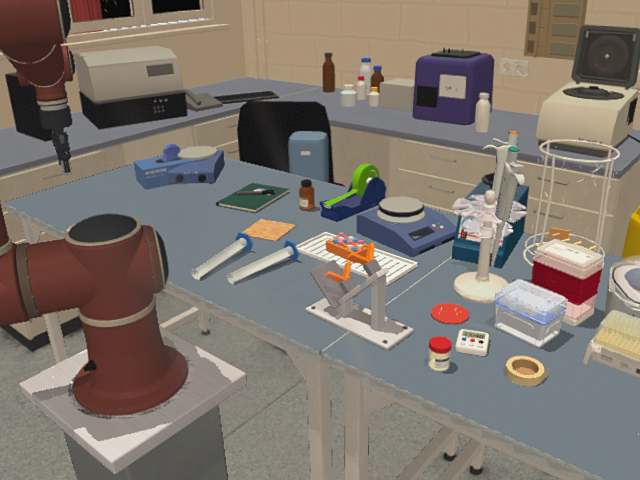

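The top view shows two cylinders: left one foot (229,252), rim (234,315), and right one foot (273,240), rim (264,304). The block (310,205) is on the tray, the pad is at (218,208) and the cradle at (382,289). I'll enlarge that region to measure.

```bash
cat > h.py <<'E'
from plant import manip
import cv2, numpy as np
from scipy.spatial.transform import Rotation as R
def rays(px,cam,Tt=None):
    c=manip.calibration(cam); T=c['T'] if Tt is None else Tt@c['T_tool_cam']
    p=cv2.undistortPoints(np.float64(px).reshape(-1,1,2),c['mtx'],c['distortion'])[:,0]
    return T[:3,3],np.c_[p,np.ones(len(p))]@T[:3,:3].T
def toplane(px,z,cam='top',Tt=None):
    o,d=rays(px,cam,Tt); return o+d*((np.asarray(z)-o[2])/d[:,2])[:,None]
def proj(P,cam='top',Tt=None):
    c=manip.calibration(cam); T=c['T'] if Tt is None else Tt@c['T_tool_cam']
    Ti=np.linalg.inv(T); return cv2.projectPoints(np.float64(P).reshape(-1,1,3),cv2.Rodrigues(Ti[:3,:3])[0],Ti[:3,3],c['mtx'],c['distortion'])[0][:,0]
def tool():
    s=manip.state(); T=np.eye(4); q=s['tool_rot']; T[:3,:3]=R.from_quat([q[1],q[2],q[3],q[0]]).as_matrix(); T[:3,3]=s['tool_pos']; return T
def hsv(im,lo,hi,roi=None):
    m=cv2.inRange(cv2.cvtColor(im,cv2.COLOR_BGR2HSV),np.array(lo),np.array(hi))
    if roi: k=np.zeros_like(m); x0,y0,x1,y1=roi; k[y0:y1,x0:x1]=1; m=m*k
    return m
def blobs(m,amin=20):
    cs=cv2.findContours(m,cv2.RETR_EXTERNAL,cv2.CHAIN_APPROX_NONE)[0]
    return [c for c in cs if cv2.contourArea(c)>amin]
def frame(y,z):  # tool rotation from finger dir y and jaw dir z
    y=np.float64(y);y/=np.linalg.norm(y); z=np.float64(z); z-=y*(z@y); z/=np.linalg.norm(z)
    return np.c_[np.cross(y,z),y,z]
def step(p,Rm,T=None):
    "shift (tool axes mm) and rotvec (deg) from the present measured tool pose to p,Rm"
    T=tool() if T is None else T
    return np.round(T[:3,:3].T@(np.array(p)-T[:3,3])*1000,1), np.round(np.degrees(R.from_matrix(T[:3,:3].T@Rm).as_rotvec()),2)
E
python3 - <<'E'
from h import *
im=cv2.imread('pics/top0.png')
cv2.imwrite('pics/top_crop.png',cv2.resize(im[170:330,180:440],None,fx=3,fy=3,interpolation=cv2.INTER_CUBIC))
sc=cv2.imread('pics/scene0.png')
cv2.imwrite('pics/sc_crop.png',cv2.resize(sc[215:350,190:420],None,fx=3.4,fy=3.4,interpolation=cv2.INTER_CUBIC))
for name,lo,hi,roi,z in[('pad',(8,80,120),(22,255,255),(185,175,250,240),.004),('block',(3,120,120),(20,255,255),(270,180,365,230),.02),('tray',(0,0,170),(180,60,255),(255,175,380,240),.012),('foot',(100,120,60),(125,255,255),(205,225,300,330),.02),('cradlebase',(0,0,140),(180,60,255),(330,255,430,320),.01)]:
    m=hsv(im,lo,hi,roi); pts=cv2.findNonZero(m)
    for c in ([pts] if name in('tray','cradlebase','block') else blobs(m,8)):
        r=cv2.minAreaRect(c); b=toplane(cv2.boxPoints(r),z); ctr=toplane([r[0]],z)[0]
        print(name,np.round(r[0],1),np.round(b[:,:2],4).tolist(),np.round(ctr,4), np.round([np.linalg.norm(b[0]-b[1]),np.linalg.norm(b[1]-b[2])],3))
print(tool().round(3))
E
```

```text
pad [216.7 208.3] [[0.7095, 0.3529], [0.7363, 0.2342], [0.6179, 0.2042], [0.5915, 0.3211]] [0.6633 0.2779 0.004 ] [0.122 0.122]
block [308.9 204.2] [[0.6497, 0.0565], [0.7149, 0.0496], [0.7002, -0.0625], [0.6354, -0.0547]] [ 0.6749 -0.0029  0.02  ] [0.066 0.113]
tray [318.1 208.2] [[0.6052, 0.1265], [0.7373, 0.1253], [0.7255, -0.1894], [0.5942, -0.1828]] [ 0.6649 -0.0305  0.012 ] [0.132 0.315]
foot [227. 251.] [[0.5321, 0.2632], [0.5329, 0.2096], [0.5269, 0.2094], [0.5261, 0.2629]] [0.5295 0.2362 0.02  ] [0.054 0.006]
foot [274.1 239. ] [[0.5686, 0.1252], [0.5745, 0.1245], [0.5661, 0.0708], [0.5603, 0.0716]] [0.5674 0.098  0.02  ] [0.006 0.054]
cradlebase [384.5 287. ] [[0.3369, -0.1048], [0.5239, -0.1033], [0.5273, -0.3546], [0.3401, -0.3504]] [ 0.4311 -0.2281  0.01  ] [0.187 0.251]
[[ 0.925 -0.001  0.38   0.237]
 [-0.38  -0.002  0.925  0.578]
 [-0.    -1.    -0.002  0.249]
 [ 0.     0.     0.     1.   ]]
```

View pics/top_crop.png

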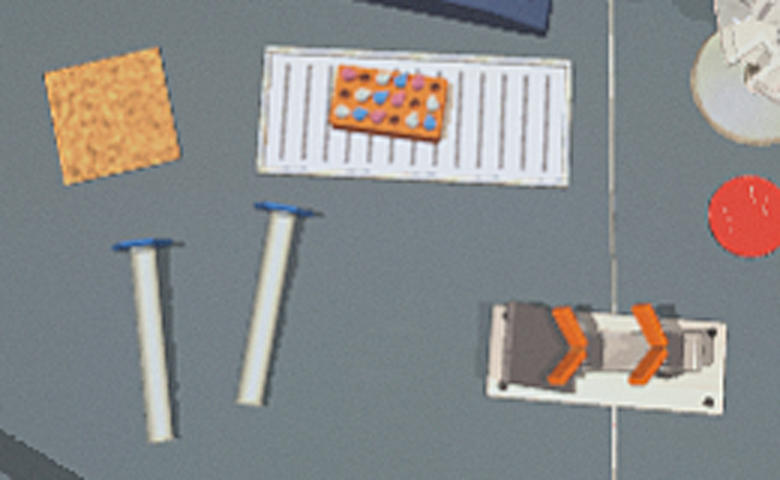

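View pics/sc_crop.png

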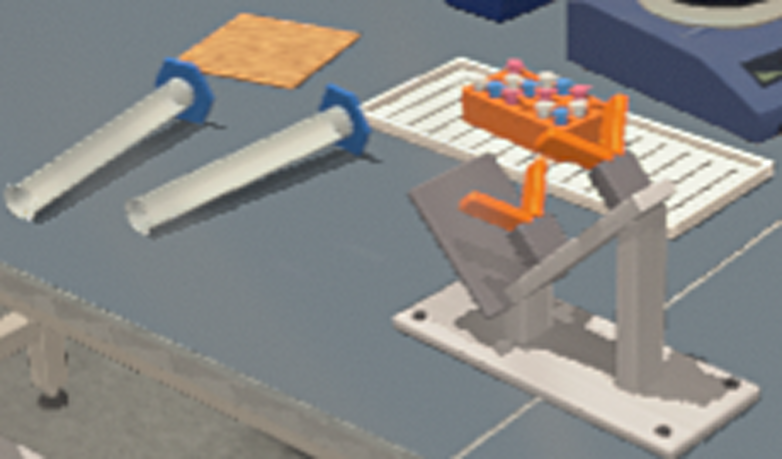

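The crops show two cylinders lying with their feet away from the robot. The cradle's slope rises to the right (world −y), with its stop on the left. Base corners in the crop are (491,305), (726,325), (723,413), (487,394), and tray corners are (266,47), (571,60), (568,186), (258,173).

```bash
python3 - <<'E'
from h import *
print([a for a in dir(manip) if a[0]!='_'])
cv=lambda q:(np.float64(q)+.5)/3-.5+[180,170]
b=toplane(cv([(491,305),(726,325),(723,413),(487,394)]),.01); print('cradle',b.round(4).tolist(),b.mean(0).round(4),[np.linalg.norm(b[i]-b[i-1]).round(3) for i in range(4)])
ex=(b[1]+b[2]-b[0]-b[3]); print('cradle x az',np.degrees(np.arctan2(ex[1],ex[0])))
b=toplane(cv([(266,47),(571,60),(568,186),(258,173)]),.012); print('tray',b.round(4).tolist(),b.mean(0).round(4),[np.linalg.norm(b[i]-b[i-1]).round(3) for i in range(4)])
im=cv2.imread('pics/top0.png')
# tubes: bright mask; mid line at axis height ~.02
m=hsv(im,(0,0,165),(180,70,255),(205,240,300,330))
for c in blobs(m,100):
    r=cv2.minAreaRect(c); vx,vy,x0,y0=cv2.fitLine(c,cv2.DIST_L2,0,.01,.01)[:,0]
    t=((c[:,0]-[x0,y0])@[vx,vy]); e=np.array([[x0+vx*k,y0+vy*k] for k in(t.min(),t.max())])
    P=toplane(e,[.026,.0135] if e[0,1]<e[1,1] else [.0135,.026]); print('tube',e.round(1).tolist(),P.round(4).tolist(),np.linalg.norm(P[0]-P[1]).round(4),np.degrees(np.arctan2(*(P[0]-P[1])[1::-1])).round(2))
E
```

```text
['IKError', 'calibration', 'grab_frame', 'job_done', 'state', 'tcp_to_tips']
cradle [[0.4754, -0.1076, 0.01], [0.4589, -0.3373, 0.01], [0.3734, -0.3327, 0.01], [0.3887, -0.1044, 0.01]] [ 0.4241 -0.2205  0.01  ] [np.float64(0.087), np.float64(0.23), np.float64(0.086), np.float64(0.229)]
cradle x az -93.9783905207035
tray [[0.7349, 0.1221, 0.012], [0.7249, -0.1866, 0.012], [0.595, -0.1831, 0.012], [0.6041, 0.1253, 0.012]] [ 0.6647 -0.0306  0.012 ] [np.float64(0.131), np.float64(0.309), np.float64(0.13), np.float64(0.309)]
tube [[227.1, 252.7], [233.2, 316.3]] [[0.5235, 0.2345, 0.026], [0.3393, 0.2101, 0.0135]] 0.1862 7.54
tube [[262.4, 304.3], [273.9, 241.0]] [[0.3754, 0.1265, 0.0135], [0.5603, 0.0976, 0.026]] 0.1876 171.13
```

Call:
apply_moves(
  moves=[
    [-1,0,0,0,0,8.34,0],
    [-1,0,0,0,0,8.34,0],
    [-1,0,0,0,0,8.34,0],
    [-1,0,0,0,0,8.34,0],
    [-1,0,0,0,0,8.34,0],
    [-1,0,0,0,0,8.34,0],
    [-1,0,0,0,0,8.34,0],
    [-1,0,0,0,0,8.34,0],
    [-1,0,0,0,0,8.34,0],
  ],
)

```text
time: 1.0
tool_pos: [0.2373, 0.5778, 0.2496]
tool_rot: [-0.465, 0.466, -0.532, 0.533]
contact_force: [0.1, -0.2, 0.3]
gripper_width: 1.001
```

Call:
apply_moves(
  moves=[
    [-1,32.5,0,32,0,0,0],
    [-1,32.5,0,32,0,0,0],
    [-1,32.5,0,32,0,0,0],
    [-1,32.5,0,32,0,0,0],
    [-1,32.5,0,32,0,0,0],
    [-1,32.5,0,32,0,0,0],
    [-1,32.5,0,32,0,0,0],
    [-1,32.5,0,32,0,0,0],
    [-1,32.5,0,32,0,0,0],
    [-1,32.5,0,32,0,0,0],
    [-1,32.5,0,32,0,0,0],
    [-1,32.5,0,32,0,0,0],
    [-1,32.5,0,32,0,0,0],
    [-1,32.5,0,32,0,0,0],
    [-1,32.5,0,32,0,0,0],
    [-1,32.5,0,32,0,0,0],
    [-1,0,0,0,0,0,0],
    [-1,0,0,0,0,0,0],
  ],
)

```text
time: 2.8
tool_pos: [0.6782, -0.0042, 0.2491]
tool_rot: [0.466, -0.467, 0.532, -0.531]
contact_force: [-0.4, -0.2, 0.3]
gripper_width: 0.998
```

```bash
python3 - <<'E'
from h import *
T=tool(); im=manip.grab_frame('wrist'); cv2.imwrite('pics/w1.png',im); np.save('w1T.npy',T)
m=hsv(im,(3,130,120),(20,255,255)); m=cv2.morphologyEx(m,cv2.MORPH_CLOSE,np.ones((25,25)))
for c in blobs(m,2000):
    r=cv2.minAreaRect(c); b=toplane(cv2.boxPoints(r),.032,'wrist',T)
    print(np.round(r[0],1),np.round(r[1],1),b[:,:2].round(4).tolist(),b.mean(0).round(4),np.linalg.norm(b[0]-b[1]).round(4),np.linalg.norm(b[1]-b[2]).round(4))
E
```

```text
[310.5 201.5] [127.  73.] [[0.6508, 0.0567], [0.7099, 0.0489], [0.6978, -0.0611], [0.633, -0.0525]] [ 0.6729 -0.002   0.032 ] 0.0597 0.1106
```

View pics/w1.png

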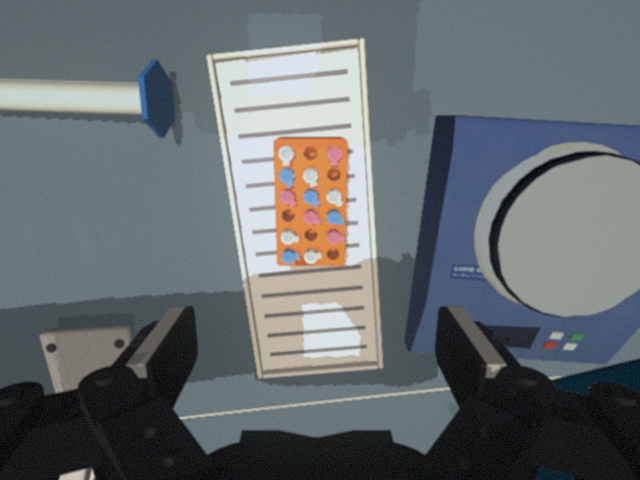

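The wrist view shows the block centred at (310,201), aligned with the jaws, and clear of the scale on the right. Going down to grip it.

Call:
apply_moves(
  moves=[
    [-1,-1.2,0,-4.4,0,0,0],
    [-1,0,40,0,0,0,0],
    [-1,0,40,0,0,0,0],
    [-1,0,40,0,0,0,0],
    [-1,0,40,0,0,0,0],
    [-1,0,20,0,0,0,0],
    [-1,0,15,0,0,0,0],
    [-1,0,15,0,0,0,0],
    [-1,0,11,0,0,0,0],
    [-1,0,0,0,0,0,0],
    [-1,0,0,0,0,0,0],
  ],
)

```text
time: 3.95
tool_pos: [0.6747, -0.0017, 0.0301]
tool_rot: [-0.467, 0.466, -0.531, 0.532]
contact_force: [-0.5, -0.7, 0.6]
gripper_width: 1.001
```

Call:
apply_moves(
  moves=[
    [0.2,0,0,0,0,0,0],
    [0.5,0,0,0,0,0,0],
    [1,0,0,0,0,0,0],
    [1,0,0,0,0,0,0],
    [1,0,0,0,0,0,0],
    [1,0,0,0,0,0,0],
    [1,0,0,0,0,0,0],
    [1,0,0,0,0,0,0],
  ],
)

```text
time: 4.75
tool_pos: [0.6755, -0.0019, 0.0311]
tool_rot: [-0.467, 0.466, -0.53, 0.532]
contact_force: [-0.0, -0.3, 5.9]
gripper_width: 0.708
```

Call:
apply_moves(
  moves=[
    [1,0,-10,0,0,0,0],
    [1,0,-20,0,0,0,0],
    [1,0,-30,0,0,0,0],
    [1,0,-30,0,0,0,0],
    [1,0,-20,0,0,0,0],
    [1,0,0,0,0,0,0],
  ],
)

```text
time: 5.35
tool_pos: [0.6761, -0.0019, 0.1435]
tool_rot: [-0.468, 0.465, -0.529, 0.533]
contact_force: [1.4, 0.3, -1.8]
gripper_width: 0.708
```

Call:
apply_moves(
  moves=[
    [1,0,0,0,0,-6.7,0],
    [1,0,0,0,0,-6.7,0],
    [1,0,0,0,0,-6.7,0],
    [1,-15,0,2.6,0,0,0],
    [1,-27.4,0,4.8,0,0,0],
    [1,-27.4,0,4.8,0,0,0],
    [1,-27.4,0,4.8,0,0,0],
    [1,-27.4,0,4.8,0,0,0],
    [1,-27.4,0,4.8,0,0,0],
    [1,-27.4,0,4.8,0,0,0],
    [1,-27.4,0,4.8,0,0,0],
    [1,-27.4,0,4.8,0,0,0],
    [1,-27.4,0,4.8,0,0,0],
    [1,-14.6,0,2.9,0,0,0],
    [1,0,0,0,0,0,0],
    [1,0,0,0,0,0,0],
  ],
)

```text
time: 6.95
tool_pos: [0.6605, 0.2781, 0.1386]
tool_rot: [-0.552, 0.553, -0.442, 0.442]
contact_force: [-0.0, -0.3, -0.4]
gripper_width: 0.704
```

```bash
python3 - <<'E'
from h import *
s=manip.state(); print(np.round(s['joint_pos'],3),s['gripper_width']); T=tool(); print(T.round(4))
im=manip.grab_frame('wrist'); cv2.imwrite('pics/w2.png',im)
m=hsv(im,(8,80,100),(22,255,255)); m=cv2.morphologyEx(m,cv2.MORPH_OPEN,np.ones((5,5)))
# orange both; show
cv2.imwrite('pics/w2s.png',cv2.resize(im,None,fx=.75,fy=.75))
E
```

```text
[ 2.950e-01  3.450e-01  1.469e+00 -1.000e-03  1.328e+00  7.400e-02] 0.7043749186917205
[[ 2.195e-01 -1.000e-03  9.756e-01  6.605e-01]
 [-9.756e-01 -1.000e-03  2.195e-01  2.781e-01]
 [ 8.000e-04 -1.000e+00 -1.200e-03  1.386e-01]
 [ 0.000e+00  0.000e+00  0.000e+00  1.000e+00]]
```

View pics/w2.png

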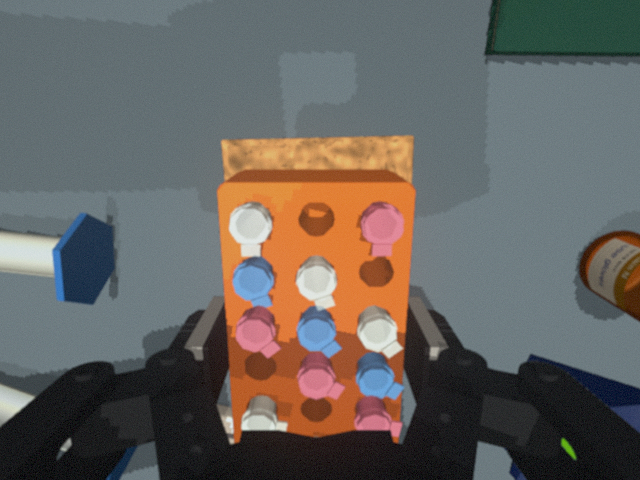

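The block is held square. The pad's far edge shows at (222,141)–(413,136) and the block's top front edge at (219,184)–(414,184). I'll use these to find how far the block is off the pad's middle.

```bash
python3 - <<'E'
from h import *
T=tool()
a=toplane([(222,141),(413,136)],.004,'wrist',T); b=toplane([(219,184),(414,184)],T[2,3]+.001,'wrist',T)
for n,q in(('pad',a),('block',b)):
    d=q[1]-q[0]; print(n,q.round(4).tolist(),np.linalg.norm(d).round(4),'az',np.degrees(np.arctan2(d[1],d[0])).round(2))
    back=np.array([d[1],-d[0],0])/np.linalg.norm(d); print(' centre',(q.mean(0)+back*(.06 if n=='pad' else .056)).round(4))
E
```

```text
pad [[0.5908, 0.3224, 0.004], [0.7056, 0.3511, 0.004]] 0.1183 az 14.04
 centre [0.6627 0.2786 0.004 ]
block [[0.6201, 0.3241, 0.1397], [0.678, 0.337, 0.1397]] 0.0593 az 12.59
 centre [0.6613 0.2759 0.1397]
```

Call:
apply_moves(
  moves=[
    [1,-2,0,2.2,0,-0.8,0],
    [1,0,20,0,0,0,0],
    [1,0,30,0,0,0,0],
    [1,0,25,0,0,0,0],
    [1,0,15,0,0,0,0],
    [1,0,10,0,0,0,0],
    [1,0,2,0,0,0,0],
    [1,0,0,0,0,0,0],
    [1,0,0,0,0,0,0],
  ],
)

```text
time: 7.9
tool_pos: [0.6637, 0.2812, 0.0391]
tool_rot: [0.556, -0.555, 0.437, -0.438]
contact_force: [0.2, 0.0, -1.1]
gripper_width: 0.704
```

Call:
apply_moves(
  moves=[
    [1,0,2,0,0,0,0],
    [1,0,2,0,0,0,0],
    [1,0,2,0,0,0,0],
    [1,0,0,0,0,0,0],
    [1,0,0,0,0,0,0],
  ],
)

```text
time: 8.4
tool_pos: [0.6625, 0.2809, 0.0312]
tool_rot: [-0.555, 0.555, -0.438, 0.438]
contact_force: [-0.7, 0.3, -2.4]
gripper_width: 0.714
```

Call:
apply_moves(
  moves=[
    [1,0,1,0,0,0,0],
    [1,0,1,0,0,0,0],
    [1,0,0,0,0,0,0],
  ],
)

```text
time: 8.7
tool_pos: [0.6628, 0.281, 0.0312]
tool_rot: [-0.555, 0.555, -0.438, 0.438]
contact_force: [-5.4, -2.3, 7.5]
gripper_width: 0.713
```

Contact with the pad at about 7 N. Releasing and rising.

Call:
apply_moves(
  moves=[
    [0.3,0,-1,0,0,0,0],
    [-0.3,0,0,0,0,0,0],
    [-1,0,0,0,0,0,0],
    [-1,0,0,0,0,0,0],
    [-1,0,0,0,0,0,0],
    [-1,0,-20,0,0,0,0],
    [-1,0,-40,0,0,0,0],
    [-1,0,-50,0,0,0,0],
    [-1,0,-50,0,0,0,0],
    [-1,0,-50,0,0,0,0],
    [-1,0,0,0,0,0,0],
  ],
)

```text
time: 9.8
tool_pos: [0.6667, 0.2822, 0.2543]
tool_rot: [0.561, -0.55, 0.434, -0.442]
contact_force: [1.0, 0.4, 1.2]
gripper_width: 1.0
```

```bash
python3 - <<'E'
from h import *
T=tool(); print(T[:3,3]); im=manip.grab_frame('wrist'); cv2.imwrite('pics/w3.png',im)
m=hsv(im,(3,150,140),(11,255,255)); m=cv2.morphologyEx(m,cv2.MORPH_CLOSE,np.ones((25,25)))
for c in blobs(m,2000):
    r=cv2.minAreaRect(c); b=toplane(cv2.boxPoints(r),.032,'wrist',T); print(np.round(r[0]),b.mean(0).round(4),np.linalg.norm(b[0]-b[1]).round(4),np.linalg.norm(b[1]-b[2]).round(4))
E
```

```text
[0.66672019 0.28223247 0.25430405]
[310. 198.] [0.6657 0.2856 0.032 ] 0.0559 0.1099
```

```bash
python3 - <<'E'
from h import *
T=tool(); im=manip.grab_frame('wrist'); cv2.imwrite('pics/w4.png',im); np.save('w4T.npy',T); print(T.round(4))
E
```

```text
[[ 2.336e-01  1.270e-02  9.722e-01  6.653e-01]
 [-9.723e-01  3.900e-03  2.336e-01  2.817e-01]
 [-8.000e-04 -9.999e-01  1.330e-02  2.495e-01]
 [ 0.000e+00  0.000e+00  0.000e+00  1.000e+00]]
```

View pics/w4.png

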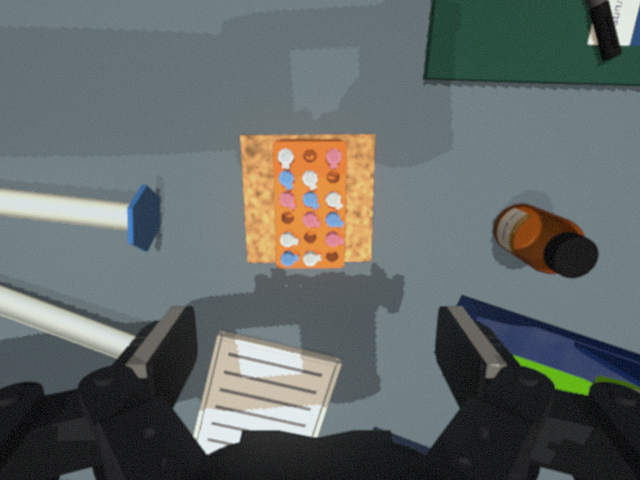

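The block stands inside the pad outline: block top spans (274..347, 139..268), and the pad corners are (240,136), (376,134), (372,264), (247,263). Computing both centres.

```bash
python3 - <<'E'
from h import *
T=np.load('w4T.npy')
a=toplane([(240,136),(376,134),(372,264),(247,263)],.004,'wrist',T); b=toplane([(275,141),(346,141),(345,267),(276,268)],.032,'wrist',T)
for q in(a,b): print(q.mean(0).round(4),[np.linalg.norm(q[i]-q[i-1]).round(4) for i in range(4)])
im=manip.grab_frame('top'); cv2.imwrite('pics/top1.png',im)
s=manip.state(); print(s['time'],s['joint_pos'].round(3) if hasattr(s['joint_pos'],'round') else s['joint_pos'])
E
```

```text
[0.6627 0.2788 0.004 ] [np.float64(0.1191), np.float64(0.1201), np.float64(0.1224), np.float64(0.1211)]
[0.6638 0.2806 0.032 ] [np.float64(0.1111), np.float64(0.0582), np.float64(0.1104), np.float64(0.062)]
9.95 [ 0.298  0.275  1.38  -0.     1.486  0.062]
```

The block is about 2 mm from the pad's centre. Next is the left cylinder: turn, then hover over it.

Call:
apply_moves(
  moves=[
    [-1,0,0,0,0,8,0],
    [-1,0,0,0,0,8,0],
    [-1,0,0,0,0,8,0],
    [-1,0,0,0,0,8,0],
    [-1,0,0,0,0,8,0],
    [-1,0,0,0,0,8,0],
    [-1,0,0,0,0,8,0],
    [-1,0,0,0,0,8,0],
    [-1,0,0,0,0,8,0],
    [-1,0,0,0,0,8,0],
    [-1,0,0,0,0,8,0],
    [-1,0,0,0,0,8,0],
    [-1,36.2,8.3,4.7,0,0,0],
    [-1,36.2,8.3,4.7,0,0,0],
    [-1,36.2,8.3,4.7,0,0,0],
    [-1,36.2,8.3,4.7,0,0,0],
    [-1,36.2,8.3,4.7,0,0,0],
    [-1,36.2,8.3,4.7,0,0,0],
    [-1,0,0,0,0,0,0],
    [-1,0,0,0,0,0,0],
  ],
)

```text
time: 11.95
tool_pos: [0.4495, 0.2241, 0.1886]
tool_rot: [-0.045, 0.047, -0.705, 0.706]
contact_force: [0.5, -0.2, 0.7]
gripper_width: 1.0
```

```bash
cat > tube.py <<'E'
from h import *
def measure(tag):
    T=tool(); im=manip.grab_frame('wrist'); cv2.imwrite(f'pics/{tag}.png',im); np.save(f'{tag}T.npy',T); print(T.round(4).tolist())
    m=hsv(im,(98,120,50),(125,255,255)); bl=sorted(blobs(m,150),key=cv2.contourArea)[::-1][:4]
    for c in bl: r=cv2.minAreaRect(c); print('foot',np.round(r,1) if 0 else r, toplane([r[0]],.02,'wrist',T).round(4))
    m=hsv(im,(0,0,150),(180,60,255))
    for c in sorted(blobs(m,1500),key=cv2.contourArea)[::-1][:4]:
        r=cv2.minAreaRect(c); vx,vy,x0,y0=cv2.fitLine(c,cv2.DIST_L2,0,.01,.01)[:,0]
        t=((c[:,0]-[x0,y0])@[vx,vy]); e=np.array([[x0+vx*k,y0+vy*k] for k in(t.min(),t.max())])
        P=toplane(e,.02,'wrist',T); print('bright',np.round(r[0]),np.round(r[1]),e.round().tolist(),P[:,:2].round(4).tolist(),np.degrees(np.arctan2(*(P[0]-P[1])[1::-1])).round(1))
E
python3 -c "
from tube import *
measure('w5')"
```

```text
[[-0.9914, -0.0028, 0.1308, 0.4495], [-0.1308, -0.001, -0.9914, 0.2241], [0.0029, -1.0, 0.0006, 0.1886], [0.0, 0.0, 0.0, 1.0]]
foot ((531.65380859375, 76.35330200195312), (89.71563720703125, 19.285932540893555), 14.349332809448242) [[0.5641 0.0952 0.02  ]]
foot ((314.5, 110.0), (10.0, 87.0), 90.0) [[0.5247 0.2361 0.02  ]]
bright [474. 204.] [ 37. 274.] [[419.0, 329.0], [532.0, 79.0]] [[0.3685, 0.1311], [0.5623, 0.0947]] 169.4
bright [314. 238.] [244.  33.] [[314.0, 116.0], [314.0, 360.0]] [[0.5207, 0.2362], [0.329, 0.2113]] 7.4
bright [564.  16.] [ 32. 149.] [[490.0, 3.0], [640.0, 16.0]] [[0.603, 0.134], [0.6068, 0.0379]] 92.3
```

View pics/w5.png

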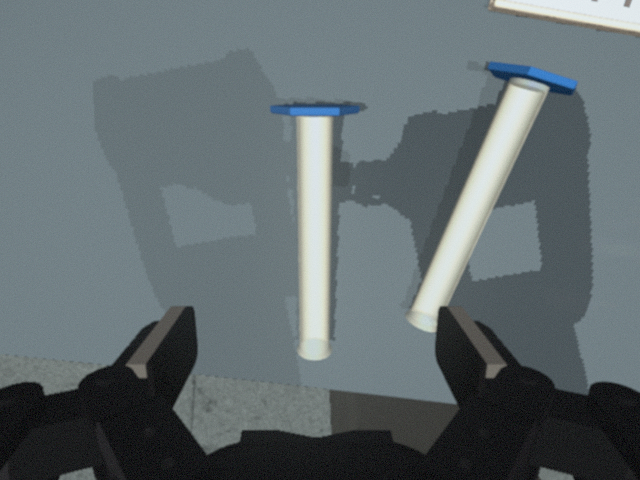

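The left tube is centred between the fingers (column 314), foot at (314,110), rim at (314,350). Descending.

Call:
apply_moves(
  moves=[
    [-1,0,40,0,0,0,0],
    [-1,0,40,0,0,0,0],
    [-1,0,40,0,0,0,0],
    [-1,0,20,0,0,0,0],
    [-1,0,10,0,0,0,3.9],
    [-1,0,8,0,0,0,0],
    [-1,0,0,0,0,0,0],
    [-1,0,0,0,0,0,0],
    [-1,0,0,0,0,0,0],
  ],
)

```text
time: 12.9
tool_pos: [0.453, 0.225, 0.0339]
tool_rot: [0.071, -0.021, 0.707, -0.703]
contact_force: [0.6, -0.7, 0.4]
gripper_width: 1.003
```

Call:
apply_moves(
  moves=[
    [-1,0,6,0,0,0,0],
    [-1,0,4,0,0,0,0],
    [0,0,0,0,0,0,0],
    [0.3,0,0,0,0,0,0],
    [0.7,0,0,0,0,0,0],
    [1,0,0,0,0,0,0],
    [1,0,0,0,0,0,0],
    [1,0,0,0,0,0,0],
    [1,0,0,0,0,0,0],
    [1,0,0,0,0,0,0],
  ],
)

```text
time: 13.9
tool_pos: [0.4524, 0.2248, 0.0229]
tool_rot: [0.07, -0.022, 0.707, -0.704]
contact_force: [-0.2, -0.0, 2.9]
gripper_width: 0.294
```

Call:
apply_moves(
  moves=[
    [1,0,-8,0,0,0,0],
    [1,0,-20,0,0,0,0],
    [1,0,-40,0,0,0,0],
    [1,0,-40,0,0,0,0],
    [1,0,-40,0,0,0,0],
    [1,0,-40,0,0,0,0],
    [1,0,-20,0,0,0,0],
    [1,0,0,0,0,0,0],
    [1,0,0,0,0,0,0],
  ],
)

```text
time: 14.8
tool_pos: [0.4377, 0.2227, 0.2294]
tool_rot: [0.07, -0.022, 0.707, -0.704]
contact_force: [-0.0, -0.5, -1.5]
gripper_width: 0.29
```

```bash
cat > geo.py <<'E'
from h import *
O=np.array([.4241,-.2205,0]); az=np.radians(-94.)
ex=np.array([np.cos(az),np.sin(az),0]); ey=np.array([-np.sin(az),np.cos(az),0]); ez=np.array([0,0,1.])
u=(ex+ez)/2**.5; n=(ez-ex)/2**.5; FOOT=O-.075*ex+.08*ez
RC=np.c_[u,-n,ey]   # square grip in cradle
E
python3 - <<'E'
from geo import *
T=tool(); print(T[:3,3], manip.state()['gripper_width'], np.round(manip.state()['joint_pos'],2)); d,r=step(T[:3,3],RC); print('rot',r,np.linalg.norm(r), r/13)
T2=T.copy(); T2[:3,:3]=RC
print(FOOT, FOOT+.0766*u+.002*n)
print('pre', step(FOOT+.0766*u+.10*n,RC,T2))
E
```

```text
[0.43771434 0.22271993 0.22940555] 0.28959189987614203 [ 0.33 -0.31  1.98 -0.01  1.41  1.77]
rot [ 28.31 -75.46 -40.8 ] 90.33442145716104 [ 2.17769231 -5.80461538 -3.13846154]
[ 0.42933174 -0.1456827   0.08      ] [ 0.42565207 -0.19830437  0.13557859]
pre (array([231.2, 265.9,  17.3]), array([0., 0., 0.]))
```

Call:
apply_moves(
  moves=[
    [1,0,-5,0,2.18,-5.8,-3.14],
    [1,0,0,0,2.18,-5.8,-3.14],
    [1,0,0,0,2.18,-5.8,-3.14],
    [1,0,0,0,2.18,-5.8,-3.14],
    [1,0,0,0,2.18,-5.8,-3.14],
    [1,0,0,0,2.18,-5.8,-3.14],
    [1,0,0,0,2.18,-5.8,-3.14],
    [1,0,0,0,2.18,-5.8,-3.14],
    [1,0,0,0,2.18,-5.8,-3.14],
    [1,0,0,0,2.18,-5.8,-3.14],
    [1,0,0,0,2.18,-5.8,-3.14],
    [1,0,0,0,2.18,-5.8,-3.14],
    [1,0,0,0,2.18,-5.8,-3.14],
    [1,0,0,0,0,0,0],
    [1,0,0,0,0,0,0],
  ],
)

```text
time: 16.3
tool_pos: [0.437, 0.2225, 0.233]
tool_rot: [-0.246, 0.644, -0.293, 0.662]
contact_force: [-0.3, -1.3, -0.7]
gripper_width: 0.3
```

```bash
python3 - <<'E'
from geo import *
T=tool(); print(T[:3,3], manip.state()['gripper_width'], np.round(manip.state()['joint_pos'],2)); print(step(FOOT+.0766*u+.10*n,RC))
E
```

```text
[0.43695273 0.22246277 0.23300215] 0.30033389289328377 [ 0.61  0.08  1.74 -0.6   1.83  0.68]
(array([228. , 268.6,  18.8]), array([ 0.12, -0.04,  0.1 ]))
```

Call:
apply_moves(
  moves=[
    [1,9.5,11.2,0.8,0,0,0],
    [1,19,22.4,1.6,0,0,0],
    [1,19,22.4,1.6,0,0,0],
    [1,19,22.4,1.6,0,0,0],
    [1,19,22.4,1.6,0,0,0],
    [1,19,22.4,1.6,0,0,0],
    [1,19,22.4,1.6,0,0,0],
    [1,19,22.4,1.6,0,0,0],
    [1,19,22.4,1.6,0,0,0],
    [1,19,22.4,1.6,0,0,0],
    [1,19,22.4,1.6,0,0,0],
    [1,19,22.4,1.6,0,0,0],
    [1,9.5,11.2,0.8,0,0,0],
    [1,0,0,0,0,0,0],
    [1,0,0,0,0,0,0],
    [1,0,0,0,0,0,0],
  ],
)

```text
time: 17.9
tool_pos: [0.4321, -0.1288, 0.2065]
tool_rot: [-0.248, 0.643, -0.293, 0.663]
contact_force: [0.6, -0.0, -0.9]
gripper_width: 0.299
```

```bash
python3 - <<'E'
from geo import *
T=tool(); print(T[:3,3], manip.state()['gripper_width'], np.round(manip.state()['joint_pos'],2)); print(step(FOOT+.0766*u+.10*n,RC))
im=manip.grab_frame('scene'); cv2.imwrite('pics/s6.png',im)
w=manip.grab_frame('wrist'); cv2.imwrite('pics/w6.png',w)
cv2.imwrite('pics/c6.png',np.hstack([cv2.resize(im[150:350,230:430],(400,400),interpolation=cv2.INTER_CUBIC),cv2.resize(w,(400,300))[:, :] if 0 else cv2.copyMakeBorder(cv2.resize(w,(400,300)),0,100,0,0,cv2.BORDER_CONSTANT)]))
E
```

```text
[ 0.4321366  -0.12877956  0.20653218] 0.2994231512198451 [-0.04 -0.28  2.13 -0.8   1.4   0.22]
(array([-0.8,  1.5, -1.6]), array([-0.03, -0.1 ,  0.01]))
```

View pics/c6.png

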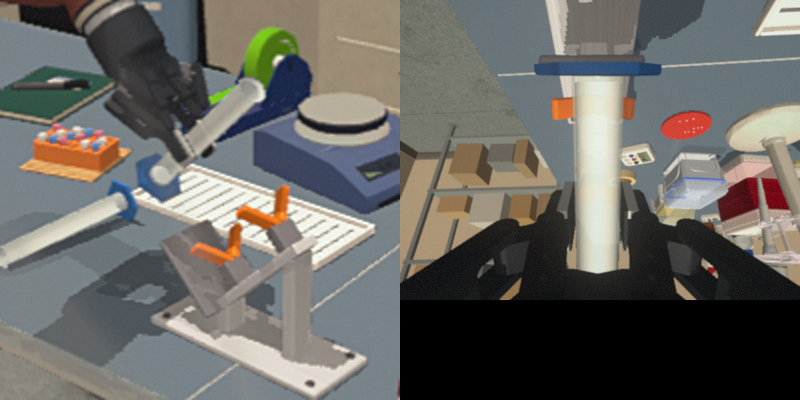

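The cylinder is held square above the cradle. The saddle ears at (261,173) and (365,173) in the wrist image straddle the tube. Checking the foot's distance from the TCP.

```bash
python3 - <<'E'
from h import *
im=cv2.imread('pics/w6.png'); m=hsv(im,(98,100,40),(125,255,255),(180,60,460,150))
c=max(blobs(m,150),key=cv2.contourArea); x,y,w,h=cv2.boundingRect(c); print(x,y,w,h)
c0=manip.calibration('wrist'); Tc=c0['T_tool_cam']
for yy in np.linspace(y,y+h-1,5):
    p=cv2.undistortPoints(np.float64([[[317,yy]]]),c0['mtx'],c0['distortion'])[0,0]; d=Tc[:3,:3]@[*p,1]; o=Tc[:3,3]
    print(yy,[(k,np.round((o+d*((k-o[1])/d[1]))*1000,1)[0]) for k in(-.026,0,.026)])
E
```

```text
215 99 203 22
99.0 [(-0.026, np.float64(-77.0)), (0, np.float64(-78.0)), (0.026, np.float64(-79.0))]
104.25 [(-0.026, np.float64(-75.9)), (0, np.float64(-76.5)), (0.026, np.float64(-77.2))]
109.5 [(-0.026, np.float64(-74.7)), (0, np.float64(-75.1)), (0.026, np.float64(-75.5))]
114.75 [(-0.026, np.float64(-73.5)), (0, np.float64(-73.6)), (0.026, np.float64(-73.7))]
120.0 [(-0.026, np.float64(-72.4)), (0, np.float64(-72.1)), (0.026, np.float64(-71.9))]
```

Call:
apply_moves(
  moves=[
    [1,5.2,0,-1.6,0,0,0],
    [1,0,20,0,0,0,0],
    [1,0,25,0,0,0,0],
    [1,0,20,0,0,0,0],
    [1,0,15,0,0,0,0],
    [1,0,10,0,0,0,0],
    [1,0,0,0,0,0,0],
    [1,0,0,0,0,0,0],
  ],
)

```text
time: 18.8
tool_pos: [0.4262, -0.1959, 0.1469]
tool_rot: [-0.247, 0.643, -0.293, 0.663]
contact_force: [-0.6, -0.2, -0.1]
gripper_width: 0.296
```

Call:
apply_moves(
  moves=[
    [1,0,3,0,0,0,0],
    [1,0,2,0,0,0,0],
    [1,0,0,0,0,0,0],
    [1,0,0,0,0,0,0],
  ],
)

```text
time: 19.2
tool_pos: [0.4258, -0.1995, 0.1431]
tool_rot: [-0.247, 0.643, -0.293, 0.663]
contact_force: [-0.2, -1.1, -0.7]
gripper_width: 0.294
```

Call:
apply_moves(
  moves=[
    [1,0,1.5,0,0,0,0],
    [1,0,1.5,0,0,0,0],
    [1,0,0,0,0,0,0],
    [1,0,0,0,0,0,0],
  ],
)

```text
time: 19.6
tool_pos: [0.4256, -0.2016, 0.141]
tool_rot: [-0.247, 0.643, -0.293, 0.663]
contact_force: [-1.3, 2.9, 2.1]
gripper_width: 0.296
```

Call:
apply_moves(
  moves=[
    [1,0,1.5,0,0,0,0],
    [1,0,0,0,0,0,0],
    [1,0,0,0,0,0,0],
  ],
)

```text
time: 19.9
tool_pos: [0.4256, -0.2018, 0.1409]
tool_rot: [-0.247, 0.643, -0.294, 0.663]
contact_force: [-6.1, 16.0, 11.1]
gripper_width: 0.296
```

Call:
apply_moves(
  moves=[
    [1,0,-1.3,0,0,0,0],
    [1,-2,0,0,0,0,0],
    [1,-2,0,0,0,0,0],
    [1,0,0,0,0,0,0],
    [1,0,0,0,0,0,0],
  ],
)

```text
time: 20.4
tool_pos: [0.4254, -0.1993, 0.1381]
tool_rot: [-0.247, 0.643, -0.293, 0.663]
contact_force: [-4.4, 2.4, 6.1]
gripper_width: 0.297
```

Call:
apply_moves(
  moves=[
    [1,-1,0,0,0,0,0],
    [1,-1,0,0,0,0,0],
    [1,0,0,0,0,0,0],
  ],
)

```text
time: 20.7
tool_pos: [0.4254, -0.198, 0.1367]
tool_rot: [-0.246, 0.644, -0.293, 0.663]
contact_force: [-5.0, 1.8, 5.7]
gripper_width: 0.295
```

Call:
apply_moves(
  moves=[
    [1,-1,0,-1,0,0,0],
    [1,-1,0,0,0,0,0],
    [1,0,0,0,0,0,0],
    [1,0,0,0,0,0,0],
  ],
)

```text
time: 21.1
tool_pos: [0.4256, -0.1975, 0.1367]
tool_rot: [-0.246, 0.644, -0.291, 0.663]
contact_force: [-2.3, -4.5, 6.1]
gripper_width: 0.296
```

Call:
apply_moves(
  moves=[
    [1,-1,0,0,0,0,0],
    [1,-1,0,0,0,0,0],
    [1,0,0,0,0,0,0],
  ],
)

```text
time: 21.4
tool_pos: [0.4257, -0.1973, 0.1367]
tool_rot: [-0.245, 0.644, -0.29, 0.664]
contact_force: [-3.7, -10.8, 9.8]
gripper_width: 0.291
```

Call:
apply_moves(
  moves=[
    [1,2,0,0,0,0,0],
    [0.4,0,0,0,0,0,0],
    [-0.2,0,0,0,0,0,0],
    [-1,0,0,0,0,0,0],
    [-1,0,0,0,0,0,0],
    [-1,0,0,0,0,0,0],
    [-1,0,-20,0,0,0,0],
    [-1,0,-40,0,0,0,0],
    [-1,0,-40,0,0,0,0],
    [-1,0,0,0,0,0,0],
    [-1,0,0,0,0,0,0],
  ],
)

```text
time: 22.5
tool_pos: [0.4303, -0.125, 0.206]
tool_rot: [-0.248, 0.643, -0.293, 0.663]
contact_force: [-0.9, -0.7, 0.4]
gripper_width: 1.001
```

```bash
python3 - <<'E'
from geo import *
T=tool(); print(T[:3,3], manip.state()['gripper_width'])
im=manip.grab_frame('scene'); w=manip.grab_frame('wrist'); cv2.imwrite('pics/w7.png',w); cv2.imwrite('pics/s7.png',im)
cv2.imwrite('pics/c7.png',np.hstack([cv2.resize(im[200:350,280:430],(400,400),interpolation=cv2.INTER_CUBIC),cv2.copyMakeBorder(cv2.resize(w,(400,300)),0,100,0,0,cv2.BORDER_CONSTANT)]))
t=np.radians(30); y=-n*np.cos(t)-0*u; 
yv=-n*np.cos(t)-u*np.sin(t); RG=frame(yv,ey); print('tool dir',yv)
P=FOOT+.079*u
print('regrip pre',step(P-.09*yv,RG)); T2=T.copy(); T2[:3,:3]=RG; print(step(P-.09*yv,RG,T2))
E
```

```text
[ 0.43031708 -0.12503296  0.20599475] 1.0008000962893333
tool dir [-0.0180543  -0.25818857 -0.96592583]
regrip pre (array([50.2, 24. ,  1.7]), array([ 9.000e-02, -1.000e-02,  3.001e+01]))
(array([55.8, -2.4,  0.5]), array([0., 0., 0.]))
```

View pics/c7.png

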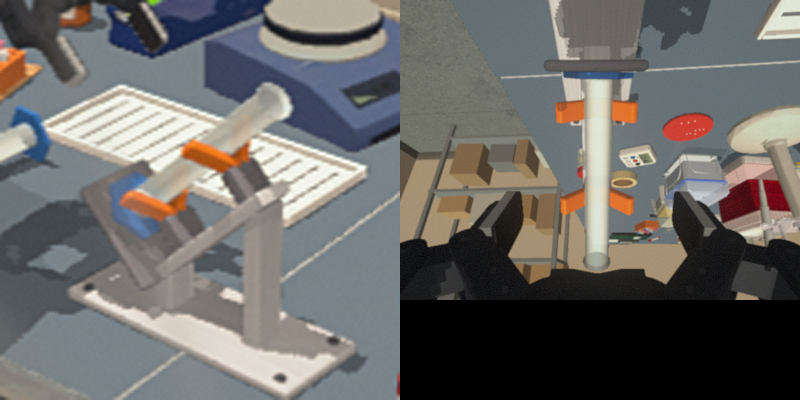

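The cylinder rests in both saddles with its foot on the stop, and the gripper is clear. Now a fresh grip, with the tool tilted 30° towards vertical.

Call:
apply_moves(
  moves=[
    [-1,0,0,0,0,0,7.5],
    [-1,0,0,0,0,0,7.5],
    [-1,0,0,0,0,0,7.5],
    [-1,0,0,0,0,0,7.5],
    [-1,28,-1.2,0.2,0,0,0],
    [-1,27.8,-1.2,0.3,0,0,0],
    [-1,0,30,0,0,0,0],
    [-1,0,30,0,0,0,0],
    [-1,0,15,0,0,0,0],
    [-1,0,0,0,0,0,0],
    [-1,0,0,0,0,0,0],
  ],
)

```text
time: 23.7
tool_pos: [0.4245, -0.1984, 0.149]
tool_rot: [-0.41, 0.545, -0.451, 0.576]
contact_force: [-0.2, 0.9, -0.2]
gripper_width: 0.999
```

```bash
cat >> geo.py <<'E'
t=np.radians(30); yv=-n*np.cos(t)-u*np.sin(t); RG=frame(yv,ey)
E
python3 -c "
from geo import *
print(step(FOOT+.079*u,RG),manip.state()['contact_force'],np.round(manip.state()['joint_pos'],2))"
```

```text
(array([-0.5, 13.5,  1.2]), array([ 0.09, -0.09, -0.02])) [-0.19027009  0.94047371 -0.19304035] [-0.46 -0.29  2.12 -0.26  1.23 -0.31]
```

Call:
apply_moves(
  moves=[
    [-1,0,7,1,0,0,0],
    [-1,0,6,0,0,0,0],
    [0,0,0,0,0,0,0],
    [0.4,0,0,0,0,0,0],
    [1,0,0,0,0,0,0],
    [1,0,0,0,0,0,0],
    [1,0,0,0,0,0,0],
    [1,0,0,0,0,0,0],
    [1,0,0,0,0,0,0],
  ],
)

```text
time: 24.6
tool_pos: [0.4241, -0.2014, 0.138]
tool_rot: [-0.409, 0.547, -0.451, 0.575]
contact_force: [-10.9, 3.8, 9.3]
gripper_width: 0.297
```

Call:
apply_moves(
  moves=[
    [1,-5,-8.7,0,0,0,0],
    [1,-10,-17.3,0,0,0,0],
    [1,-15,-26,0,0,0,0],
    [1,-10,-17.3,0,0,0,0],
    [1,0,-30,0,0,0,0],
    [1,0,-30,0,0,0,0],
    [1,0,-20,0,0,0,0],
    [1,0,0,0,0,0,0],
    [1,0,0,0,0,0,0],
  ],
)

```text
time: 25.5
tool_pos: [0.4314, -0.1241, 0.271]
tool_rot: [-0.411, 0.545, -0.449, 0.576]
contact_force: [-0.5, 0.3, -0.9]
gripper_width: 0.3
```

```bash
cat >> geo.py <<'E'
TC=np.array([.6647,-.0306,0]); ty=np.array([.031,.9995,0])
def RU(a,t=t):
    h=np.array([np.cos(np.radians(a)),np.sin(np.radians(a)),0]); return frame(np.cos(t)*h-np.sin(t)*ez,np.cross(ez,h))
E
python3 - <<'E'
from geo import *
T=tool(); print(T[:3,3], manip.state()['gripper_width'],np.round(manip.state()['joint_pos'],2)); Rt=RU(-3); d,r=step(T[:3,3],Rt); print(r,np.linalg.norm(r),r/13)
T2=T.copy(); T2[:3,:3]=Rt; S=TC+.07*ty; print(S,step(S+[0,0,.17],Rt,T2), step([.5,-.13,.26],T[:3,:3]))
E
```

```text
[ 0.4314112  -0.12413682  0.271033  ] 0.29987438443398 [-0.3  -0.42  2.01 -0.26  1.5  -0.22]
[ 56.52 -73.76 -34.87] 99.2520271833276 [ 4.34769231 -5.67384615 -2.68230769]
[0.66687  0.039365 0.      ] (array([ 25.8, 246.7, 175.6]), array([0., 0., 0.])) (array([-1.9, 11. , 68.8]), array([0., 0., 0.]))
```

Call:
apply_moves(
  moves=[
    [1,0,0,15,0,0,0],
    [1,0,0,25,0,0,0],
    [1,0,0,25,0,0,0],
    [1,0,0,25,0,0,0],
    [1,0,0,25,0,0,0],
    [1,0,0,25,0,0,0],
    [1,0,0,10,0,0,0],
    [1,0,0,0,0,0,0],
  ],
)

```text
time: 26.3
tool_pos: [0.5808, -0.1351, 0.2691]
tool_rot: [-0.41, 0.546, -0.451, 0.575]
contact_force: [-0.9, -0.1, -0.2]
gripper_width: 0.298
```

Call:
apply_moves(
  moves=[
    [1,0,0,0,4.35,-5.67,-2.68],
    [1,0,0,0,4.35,-5.67,-2.68],
    [1,0,0,0,4.35,-5.67,-2.68],
    [1,0,0,0,4.35,-5.67,-2.68],
    [1,0,0,0,4.35,-5.67,-2.68],
    [1,0,0,0,4.35,-5.67,-2.68],
    [1,0,0,0,4.35,-5.67,-2.68],
    [1,0,0,0,4.35,-5.67,-2.68],
    [1,0,0,0,4.35,-5.67,-2.68],
    [1,0,0,0,4.35,-5.67,-2.68],
    [1,0,0,0,4.35,-5.67,-2.68],
    [1,0,0,0,4.35,-5.67,-2.68],
    [1,0,0,0,4.35,-5.67,-2.68],
    [1,0,0,0,0,0,0],
    [1,0,0,0,0,0,0],
  ],
)

```text
time: 27.8
tool_pos: [0.5799, -0.1328, 0.2676]
tool_rot: [-0.61, 0.634, 0.255, 0.402]
contact_force: [-0.0, 0.5, -1.6]
gripper_width: 0.3
```

```bash
python3 - <<'E'
from geo import *
T=tool(); print(T[:3,3], manip.state()['gripper_width'],np.round(manip.state()['joint_pos'],2)); Rt=RU(-3); S=TC+.07*ty; print(step(S+[0,0,.13],Rt))
im=manip.grab_frame('scene'); w=manip.grab_frame('wrist'); cv2.imwrite('pics/w8.png',w); cv2.imwrite('pics/s8.png',im)
cv2.imwrite('pics/c8.png',np.hstack([cv2.resize(im[130:330,230:430],(400,400),interpolation=cv2.INTER_CUBIC),cv2.copyMakeBorder(cv2.resize(w,(400,300)),0,100,0,0,cv2.BORDER_CONSTANT)]))
E
```

```text
[ 0.57993058 -0.1328291   0.26761534] 0.30008890998359283 [-0.46 -0.52  2.25  0.52  0.53 -2.13]
(array([-93.9, 127.2, 176.5]), array([ 5.1 , -7.74, -4.44]))
```

View pics/c8.png

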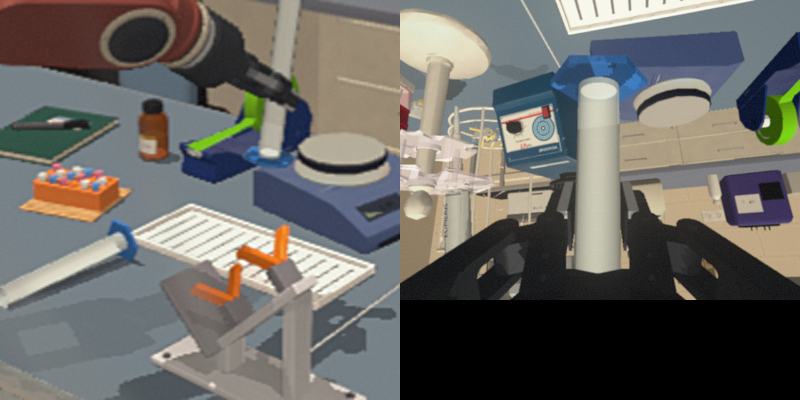

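Call:
apply_moves(
  moves=[
    [1,-3,5.5,9,0,0,0],
    [1,-5.9,10.7,17.6,0,0,0],
    [1,-5.9,10.7,17.6,0,0,0],
    [1,-5.9,10.7,17.6,0,0,0],
    [1,-5.9,10.7,17.6,0,0,0],
    [1,-5.9,10.7,17.6,0,0,0],
    [1,-5.9,10.7,17.6,0,0,0],
    [1,-5.9,10.7,17.6,0,0,0],
    [1,-5.9,10.7,17.6,0,0,0],
    [1,-5.9,10.7,17.6,0,0,0],
    [1,-3,5.5,9,0,0,0],
    [1,0,0,0,2.5,-3.9,-2.2],
    [1,0,0,0,2.5,-3.9,-2.2],
    [1,0,0,0,0,0,0],
    [1,0,0,0,0,0,0],
  ],
)

```text
time: 29.4
tool_pos: [0.6698, 0.0374, 0.1723]
tool_rot: [-0.608, 0.626, 0.31, 0.376]
contact_force: [0.6, 0.4, -0.0]
gripper_width: 0.295
```

```bash
cat > up.py <<'E'
from geo import *
def tubeaxis(a,tag):
    "tube edges in the wrist picture -> tube direction and foot in tool/world"
    T=tool(); s=manip.state(); print(T[:3,3],s['gripper_width'],np.round(s['joint_pos'],2),s['contact_force'])
    w=manip.grab_frame('wrist'); cv2.imwrite(f'pics/{tag}.png',w)
    print('tube dir if grip tilt kept',(T[:3,:3]@[np.cos(t),-np.sin(t),0]).round(4))
    m=hsv(w,(98,100,40),(125,255,255),(180,30,480,200)); b=blobs(m,300)
    for c in b: print('blue',cv2.boundingRect(c),cv2.contourArea(c))
E
python3 - <<'E'
from up import *
tubeaxis(-3,'w9'); S=TC+.07*ty; print(step(S+[0,0,.083],RU(-3)))
E
```

```text
[0.66978582 0.03741982 0.17232921] 0.29505636343802644 [-0.04 -0.15  2.16 -0.28  0.12 -1.24] [ 0.6475679   0.39419246 -0.04655541]
tube dir if grip tilt kept [ 0.0315 -0.0266  0.9992]
blue (421, 119, 59, 81) 1870.0
blue (180, 88, 216, 84) 7927.0
(array([-77.6,  44.6,  -0.4]), array([ 1.4 , -2.39, -1.9 ]))
```

At this 30° tilt, j5 is already at 0.12, next to its limit, so the place pose over the tray cannot be reached. I'll put the cylinder back in the cradle and grip nearer the rim with the tool vertical (45° to the tube), which leaves the wrist room.

```bash
python3 - <<'E'
from geo import *
T=tool(); print(step([.58,-.133,.268],T[:3,:3])); T2=T.copy(); T2[:3,3]=[.58,-.133,.268]; d,r=step(T2[:3,3],RG,T2); print(r,np.linalg.norm(r),r/15)
E
```

```text
(array([  45.8, -114.9, -175.9]), array([0., 0., 0.]))
[-54.56  71.84  32.97] 96.0458229180218 [-3.63733333  4.78933333  2.198     ]
```

Call:
apply_moves(
  moves=[
    [1,4.6,-11.5,-17.6,0,0,0],
    [1,4.6,-11.5,-17.6,0,0,0],
    [1,4.6,-11.5,-17.6,0,0,0],
    [1,4.6,-11.5,-17.6,0,0,0],
    [1,4.6,-11.5,-17.6,0,0,0],
    [1,4.6,-11.5,-17.6,0,0,0],
    [1,4.6,-11.5,-17.6,0,0,0],
    [1,4.6,-11.5,-17.6,0,0,0],
    [1,4.6,-11.5,-17.6,0,0,0],
    [1,4.6,-11.5,-17.6,0,0,0],
    [1,0,0,0,0,0,0],
  ],
)

```text
time: 30.55
tool_pos: [0.5835, -0.1288, 0.2664]
tool_rot: [-0.606, 0.628, 0.309, 0.378]
contact_force: [0.3, -0.6, -0.2]
gripper_width: 0.298
```

Call:
apply_moves(
  moves=[
    [1,0,0,0,-3.64,4.79,2.2],
    [1,0,0,0,-3.64,4.79,2.2],
    [1,0,0,0,-3.64,4.79,2.2],
    [1,0,0,0,-3.64,4.79,2.2],
    [1,0,0,0,-3.64,4.79,2.2],
    [1,0,0,0,-3.64,4.79,2.2],
    [1,0,0,0,-3.64,4.79,2.2],
    [1,0,0,0,-3.64,4.79,2.2],
    [1,0,0,0,-3.64,4.79,2.2],
    [1,0,0,0,-3.64,4.79,2.2],
    [1,0,0,0,-3.64,4.79,2.2],
    [1,0,0,0,-3.64,4.79,2.2],
    [1,0,0,0,-3.64,4.79,2.2],
    [1,0,0,0,-3.64,4.79,2.2],
    [1,0,0,0,-3.64,4.79,2.2],
    [1,0,0,0,0,0,0],
    [1,0,0,0,0,0,0],
  ],
)

```text
time: 32.25
tool_pos: [0.5834, -0.1249, 0.2608]
tool_rot: [-0.438, 0.57, -0.4, 0.568]
contact_force: [0.4, 0.3, -0.4]
gripper_width: 0.296
```

```bash
python3 - <<'E'
from geo import *
T=tool(); print(T[:3,3],np.round(manip.state()['joint_pos'],2),manip.state()['gripper_width'])
print(step(FOOT+.085*u+.10*n,RG))
E
```

```text
[ 0.58337756 -0.12488017  0.26077901] [-0.21 -0.07  1.73 -0.29  1.38 -0.21] 0.29643668265752754
(array([ -10.2,   44.5, -155. ]), array([-3.41,  5.8 ,  2.24]))
```

Call:
apply_moves(
  moves=[
    [1,0,0,0,-3.41,5.8,2.24],
    [1,0,0,-10,0,0,0],
    [1,0,0,-20,0,0,0],
    [1,0,0,-25,0,0,0],
    [1,0,0,-25,0,0,0],
    [1,0,0,-25,0,0,0],
    [1,0,0,-25,0,0,0],
    [1,0,0,-15,0,0,0],
    [1,0,0,-10,0,0,0],
    [1,0,0,0,0,0,0],
    [1,0,0,0,0,0,0],
  ],
)

```text
time: 33.35
tool_pos: [0.4285, -0.1141, 0.2614]
tool_rot: [-0.411, 0.545, -0.45, 0.576]
contact_force: [0.0, 0.4, -0.3]
gripper_width: 0.298
```

```bash
python3 - <<'E'
from geo import *
T=tool(); print(T[:3,3],np.round(manip.state()['joint_pos'],2),manip.state()['gripper_width'])
P=np.array([.4241,-.2014,.138]); print('s,n,lat at regrip',(P-FOOT)@u,(P-FOOT)@n,(P-FOOT)@ey)
print(step(P+.006*u+.06*n,RG))
w=manip.grab_frame('wrist'); cv2.imwrite('pics/w10.png',w); print([cv2.boundingRect(c) for c in blobs(hsv(w,(98,100,40),(125,255,255),(180,30,480,200)),300)])
E
```

```text
[ 0.42848748 -0.11408625  0.26141859] [-0.28 -0.43  2.03 -0.26  1.49 -0.2 ] 0.29814560191671213
s,n,lat at regrip 0.080572361679824 0.0014520249378155259 -0.0013323486485128063
(array([27.8, 86.8,  1.7]), array([-0.03, -0.04, -0.06]))
[(241, 88, 155, 74)]
```

Call:
apply_moves(
  moves=[
    [1,13.9,0,1.7,0,0,0],
    [1,13.9,0,0,0,0,0],
    [1,0,30,0,0,0,0],
    [1,0,30,0,0,0,0],
    [1,0,26.8,0,0,0,0],
    [1,0,0,0,0,0,0],
    [1,8,13.9,0,0,0,0],
    [1,10,17.3,0,0,0,0],
    [1,5,8.7,0,0,0,0],
    [1,3,5.2,0,0,0,0],
    [1,0,0,0,0,0,0],
    [1,0,0,0,0,0,0],
  ],
)

```text
time: 34.6
tool_pos: [0.4244, -0.2001, 0.1485]
tool_rot: [-0.411, 0.545, -0.45, 0.576]
contact_force: [-0.2, 0.1, -1.3]
gripper_width: 0.295
```

```bash
python3 - <<'E'
from geo import *
T=tool(); P=np.array([.4241,-.2014,.138]); d=T[:3,3]-P; print('u,n,lat mm from seated',np.round(np.array([d@u,d@n,d@ey])*1000,1), manip.state()['contact_force'])
E
```

```text
u,n,lat mm from seated [6.4 8.4 0.2] [-0.17628652  0.07019885 -1.28330719]
```

Call:
apply_moves(
  moves=[
    [1,1.8,3,0,0,0,0],
    [1,1.7,3,0,0,0,0],
    [1,0,0,0,0,0,0],
    [1,0,0,0,0,0,0],
  ],
)

```text
time: 35.0
tool_pos: [0.4236, -0.2048, 0.1428]
tool_rot: [-0.411, 0.545, -0.451, 0.575]
contact_force: [0.2, 0.9, -0.2]
gripper_width: 0.298
```

Call:
apply_moves(
  moves=[
    [1,-1.7,1,0,0,0,0],
    [1,-1.7,1,0,0,0,0],
    [1,-0.9,0.5,0,0,0,0],
    [1,0,0,0,0,0,0],
    [1,0,0,0,0,0,0],
  ],
)

```text
time: 35.5
tool_pos: [0.4239, -0.2013, 0.1393]
tool_rot: [-0.411, 0.545, -0.451, 0.575]
contact_force: [0.2, -0.8, -0.8]
gripper_width: 0.297
```

Call:
apply_moves(
  moves=[
    [1,-0.4,1.4,0,0,0,0],
    [1,0,0,0,0,0,0],
    [0.4,0,0,0,0,0,0],
    [-0.2,0,0,0,0,0,0],
    [-1,0,0,0,0,0,0],
    [-1,0,0,0,0,0,0],
    [-1,0,0,0,0,0,0],
    [-1,0,-20,0,0,0,0],
    [-1,0,-40,0,0,0,0],
    [-1,0,-40,0,0,0,0],
    [-1,0,-40,0,0,0,0],
    [-1,0,0,0,0,0,0],
    [-1,0,0,0,0,0,0],
  ],
)

```text
time: 36.8
tool_pos: [0.427, -0.1654, 0.2744]
tool_rot: [-0.411, 0.545, -0.45, 0.576]
contact_force: [-0.2, 0.6, -0.9]
gripper_width: 0.998
```

```bash
cat >> geo.py <<'E'
t2=np.radians(45); RV=frame(-ez,ey)   # vertical tool in the cradle
E
python3 - <<'E'
from geo import *
T=tool(); print(T[:3,3],manip.state()['gripper_width']); P=FOOT+.163*u
d,r=step(T[:3,3],RV); T2=T.copy(); T2[:3,:3]=RV; print(r,step(P+[0,0,.08],RV,T2))
w=manip.grab_frame('wrist'); cv2.imwrite('pics/w11.png',w); print([cv2.boundingRect(c) for c in blobs(hsv(w,(98,100,40),(125,255,255),(180,30,480,300)),100)])
# where the seated tube edges should project vs seen
print(proj([FOOT,FOOT+.194*u],'wrist',T).round(0).tolist())
m=hsv(w,(0,0,140),(180,60,255),(220,80,420,330)); ys,xs=np.nonzero(m); print([ (y,xs[ys==y].min(),xs[ys==y].max()) for y in (150,180,210,240) if (ys==y).any()])
E
```

```text
[ 0.42703788 -0.16541087  0.27440486] 0.9977970220312296
[-0.12 -0.07 14.95] (array([95.4, -0.9,  0.9]), array([0., 0., 0.]))
[(275, 102, 82, 40)]
[[317.0, 122.0], [318.0, 408.0]]
[(150, np.int64(300), np.int64(331)), (180, np.int64(270), np.int64(359)), (210, np.int64(272), np.int64(357)), (240, np.int64(273), np.int64(355))]
```

The foot is seen at (316,122), where a seated foot should project (317,122), so it is seated. Moving to the rim grip with the tool vertical.

Call:
apply_moves(
  moves=[
    [-1,0,0,0,0,0,7.5],
    [-1,0,0,0,0,0,7.5],
    [-1,32,0,0,0,0,0],
    [-1,32,0,0,0,0,0],
    [-1,31.4,-1,0.9,0,0,0],
    [-1,0,0,0,0,0,0],
    [-1,0,30,0,0,0,0],
    [-1,0,30,0,0,0,0],
    [-1,0,10,0,0,0,0],
    [-1,0,0,0,0,0,0],
    [-1,0,0,0,0,0,0],
  ],
)

```text
time: 37.95
tool_pos: [0.4208, -0.2604, 0.2045]
tool_rot: [0.482, -0.482, 0.518, -0.517]
contact_force: [-0.5, -0.5, -0.5]
gripper_width: 0.999
```

```bash
python3 -c "
from geo import *
print(step(FOOT+.163*u,RV),manip.state()['contact_force'],np.round(manip.state()['joint_pos'],2))"
```

```text
(array([0.3, 9.3, 0.5]), array([ 0.  , -0.06, -0.09])) [-0.49199462 -0.51124303 -0.51550144] [-0.71 -0.23  1.96  0.    1.42 -0.63]
```

Call:
apply_moves(
  moves=[
    [-1,0,5,-0.8,0,0,0],
    [-1,0,4,0,0,0,0],
    [0,0,0,0,0,0,0],
    [0.4,0,0,0,0,0,0],
    [1,0,0,0,0,0,0],
    [1,0,0,0,0,0,0],
    [1,0,0,0,0,0,0],
    [1,0,0,0,0,0,0],
    [1,0,0,0,0,0,0],
  ],
)

```text
time: 38.85
tool_pos: [0.4197, -0.2606, 0.1953]
tool_rot: [0.482, -0.482, 0.518, -0.517]
contact_force: [-2.6, -0.5, 2.9]
gripper_width: 0.296
```

Call:
apply_moves(
  moves=[
    [1,-3.5,-3.5,0,0,0,0],
    [1,-7,-7,0,0,0,0],
    [1,-14,-14,0,0,0,0],
    [1,-14,-14,0,0,0,0],
    [1,-7,-7,0,0,0,0],
    [1,0,-20,0,0,0,0],
    [1,0,-30,0,0,0,0],
    [1,0,-20,0,0,0,0],
    [1,0,0,0,0,0,0],
    [1,0,0,0,0,0,0],
  ],
)

```text
time: 39.85
tool_pos: [0.4231, -0.2147, 0.3103]
tool_rot: [0.482, -0.482, 0.518, -0.517]
contact_force: [0.5, -0.3, -1.0]
gripper_width: 0.293
```

```bash
cat > foot.py <<'E'
from geo import *
# where the foot centre should appear in the wrist view for a grip at s with tilt tt, against what is seen
def check(s,tt,tag):
    T=tool(); w=manip.grab_frame('wrist'); cv2.imwrite(f'pics/{tag}.png',w)
    b=[cv2.boundingRect(c) for c in blobs(hsv(w,(98,100,40),(125,255,255),(150,0,500,260)),200)]; print('blue',b)
    dirn=T[:3,:3]@[np.cos(tt),-np.sin(tt),0]; f=T[:3,3]-s*dirn; a=T[:3,2]; c=np.cross(a,dirn)
    ring=[f+k*dirn+.03*(np.cos(q)*a+np.sin(q)*c) for k in(0,.005) for q in np.arange(6)*np.pi/3]
    p=proj(ring,'wrist',T); print('expected box',p.min(0).round(),p.max(0).round(),'tube dir',dirn.round(4),'foot',f.round(4)); print(T[:3,3],manip.state()['gripper_width'],np.round(manip.state()['joint_pos'],2))
E
python3 - <<'E'
from foot import *
check(.163,t2,'w12')
T=tool(); Rt=RU(0,t2); d,r=step(T[:3,3],Rt); print(r,np.linalg.norm(r),r/14)
E
```

```text
blue [(260, 0, 113, 82)]
expected box [260. -16.] [373.  81.] tube dir [-0.0499 -0.7067  0.7058] foot [ 0.4312 -0.0995  0.1953]
[ 0.42308418 -0.21468477  0.3103402 ] 0.3018001632274932 [-0.63 -0.35  1.87  0.    1.62 -0.56]
[ 36.7  -88.75 -34.44] 102.02728115558112 [ 2.62142857 -6.33928571 -2.46      ]
```

Call:
apply_moves(
  moves=[
    [1,-5,0,8,0,0,0],
    [1,-15,0,24,0,0,0],
    [1,-15,0,24,0,0,0],
    [1,-15,0,24,0,0,0],
    [1,-15,0,24,0,0,0],
    [1,-15,0,24,0,0,0],
    [1,-15,0,24,0,0,0],
    [1,-5,0,8,0,0,0],
    [1,0,0,0,0,0,0],
  ],
)

```text
time: 40.8
tool_pos: [0.5901, -0.1259, 0.3088]
tool_rot: [0.482, -0.482, 0.519, -0.516]
contact_force: [-0.6, -0.2, -1.1]
gripper_width: 0.301
```

Call:
apply_moves(
  moves=[
    [1,0,0,0,2.62,-6.34,-2.46],
    [1,0,0,0,2.62,-6.34,-2.46],
    [1,0,0,0,2.62,-6.34,-2.46],
    [1,0,0,0,2.62,-6.34,-2.46],
    [1,0,0,0,2.62,-6.34,-2.46],
    [1,0,0,0,2.62,-6.34,-2.46],
    [1,0,0,0,2.62,-6.34,-2.46],
    [1,0,0,0,2.62,-6.34,-2.46],
    [1,0,0,0,2.62,-6.34,-2.46],
    [1,0,0,0,2.62,-6.34,-2.46],
    [1,0,0,0,2.62,-6.34,-2.46],
    [1,0,0,0,2.62,-6.34,-2.46],
    [1,0,0,0,2.62,-6.34,-2.46],
    [1,0,0,0,2.62,-6.34,-2.46],
    [1,0,0,0,0,0,0],
    [1,0,0,0,0,0,0],
  ],
)

```text
time: 42.4
tool_pos: [0.589, -0.1275, 0.31]
tool_rot: [-0.653, 0.654, 0.269, 0.272]
contact_force: [0.6, -0.7, -0.6]
gripper_width: 0.299
```

```bash
python3 - <<'E'
from foot import *
check(.163,t2,'w13'); Rt=RU(0,t2); S=TC+.07*ty; print(S,step(S+[0,0,.23],Rt))
T=tool();T[:3,:3]=Rt; print(step(S+[0,0,.23],Rt,T))
E
```

```text
blue [(150, 231, 61, 17), (472, 194, 28, 66), (150, 126, 124, 134), (392, 105, 95, 49), (262, 0, 110, 82)]
expected box [257. -19.] [371.  79.] tube dir [6.e-04 0.e+00 1.e+00] foot [ 0.5889 -0.1275  0.147 ]
[ 0.58896286 -0.12748943  0.31003358] 0.29993989568870666 [-0.48 -0.45  2.07  0.45  0.84 -2.23]
[0.66687  0.039365 0.      ] (array([ -2.5, 111.3, 166.9]), array([ 0.15, -0.1 ,  0.01]))
(array([ -2.2, 111.8, 166.6]), array([0., 0., 0.]))
```

Call:
apply_moves(
  moves=[
    [1,0,6.2,9.3,0,0,0],
    [1,0,12.4,18.5,0,0,0],
    [1,0,12.4,18.5,0,0,0],
    [1,0,12.4,18.5,0,0,0],
    [1,0,12.4,18.5,0,0,0],
    [1,0,12.4,18.5,0,0,0],
    [1,0,12.4,18.5,0,0,0],
    [1,0,12.4,18.5,0,0,0],
    [1,0,12.4,18.5,0,0,0],
    [1,-2,6.2,9.3,0,0,0],
    [1,0,0,0,0,0,0],
    [1,0,0,0,0,0,0],
  ],
)

```text
time: 43.65
tool_pos: [0.6674, 0.0406, 0.23]
tool_rot: [-0.653, 0.653, 0.271, 0.27]
contact_force: [0.2, 0.1, -0.4]
gripper_width: 0.302
```

```bash
python3 - <<'E'
from foot import *
check(.163,t2,'w14'); Rt=RU(0,t2); S=TC+.07*ty; print(step(S+[0,0,.172],Rt))
E
```

```text
blue [(383, 143, 117, 117), (262, 0, 110, 82)]
expected box [257. -19.] [371.  79.] tube dir [-7.0e-04  1.2e-03  1.0e+00] foot [0.6676 0.0404 0.067 ]
[0.66744695 0.04057736 0.22996664] 0.3000995150260261 [-0.07 -0.21  2.03  0.09  0.54 -1.7 ]
(array([-42. ,  40.8,  -0.5]), array([0.06, 0.05, 0.09]))
```

Call:
apply_moves(
  moves=[
    [1,-7,7,0,0,0,0],
    [1,-14,14,0,0,0,0],
    [1,-14,14,0,0,0,0],
    [1,-6,6,0,0,0,0],
    [1,0,0,0,0,0,0],
    [1,0,0,0,0,0,0],
  ],
)

```text
time: 44.3
tool_pos: [0.6679, 0.0391, 0.1729]
tool_rot: [-0.652, 0.654, 0.271, 0.271]
contact_force: [0.4, -0.6, -0.6]
gripper_width: 0.304
```

Call:
apply_moves(
  moves=[
    [1,-1.4,1.4,0,0,0,0],
    [1,-0.7,0.7,0,0,0,0],
    [1,0,0,0,0,0,0],
    [1,0,0,0,0,0,0],
  ],
)

```text
time: 44.7
tool_pos: [0.6677, 0.0395, 0.1697]
tool_rot: [-0.652, 0.654, 0.271, 0.271]
contact_force: [0.2, 0.1, -1.1]
gripper_width: 0.301
```

Call:
apply_moves(
  moves=[
    [1,-0.7,0.7,0,0,0,0],
    [1,-0.7,0.7,0,0,0,0],
    [1,0,0,0,0,0,0],
    [1,0,0,0,0,0,0],
  ],
)

```text
time: 45.1
tool_pos: [0.6674, 0.0395, 0.1671]
tool_rot: [-0.653, 0.654, 0.271, 0.271]
contact_force: [1.5, -0.1, -0.8]
gripper_width: 0.299
```

Call:
apply_moves(
  moves=[
    [1,-0.7,0.7,0,0,0,0],
    [1,0,0,0,0,0,0],
    [1,0,0,0,0,0,0],
  ],
)

```text
time: 45.4
tool_pos: [0.6677, 0.0394, 0.1665]
tool_rot: [-0.652, 0.654, 0.271, 0.271]
contact_force: [0.1, -0.3, -0.0]
gripper_width: 0.3
```

Call:
apply_moves(
  moves=[
    [1,-0.7,0.7,0,0,0,0],
    [1,0,0,0,0,0,0],
    [1,0,0,0,0,0,0],
  ],
)

```text
time: 45.7
tool_pos: [0.6681, 0.0394, 0.1664]
tool_rot: [-0.652, 0.653, 0.272, 0.272]
contact_force: [-0.4, -0.1, 2.7]
gripper_width: 0.301
```

Contact with the tray floor. Releasing and backing off along the tool axis.

Call:
apply_moves(
  moves=[
    [0.3,0,0,0,0,0,0],
    [0,0,0,0,0,0,0],
    [-0.5,0,0,0,0,0,0],
    [-1,0,0,0,0,0,0],
    [-1,0,0,0,0,0,0],
    [-1,0,0,0,0,0,0],
    [-1,0,-15,0,0,0,0],
    [-1,0,-30,0,0,0,0],
    [-1,0,-40,0,0,0,0],
    [-1,0,-40,0,0,0,0],
    [-1,0,0,0,0,0,0],
    [-1,0,0,0,0,0,0],
  ],
)

```text
time: 46.9
tool_pos: [0.5791, 0.0396, 0.2552]
tool_rot: [-0.652, 0.653, 0.272, 0.272]
contact_force: [-0.6, -1.0, -0.9]
gripper_width: 1.001
```

```bash
python3 - <<'E'
from geo import *
im=manip.grab_frame('scene'); w=manip.grab_frame('wrist'); tp=manip.grab_frame('top'); cv2.imwrite('pics/w15.png',w); cv2.imwrite('pics/s15.png',im); cv2.imwrite('pics/top15.png',tp)
cv2.imwrite('pics/c15.png',np.hstack([cv2.resize(im[150:310,190:430],(480,320),interpolation=cv2.INTER_CUBIC),cv2.resize(tp[170:330,180:340],(320,320),interpolation=cv2.INTER_CUBIC)]))
T=tool(); print(T[:3,3],np.round(manip.state()['joint_pos'],2))
E
```

```text
[0.57874881 0.03963312 0.2511484 ] [-0.09 -0.49  2.2   0.1   0.66 -1.71]
```

View pics/c15.png

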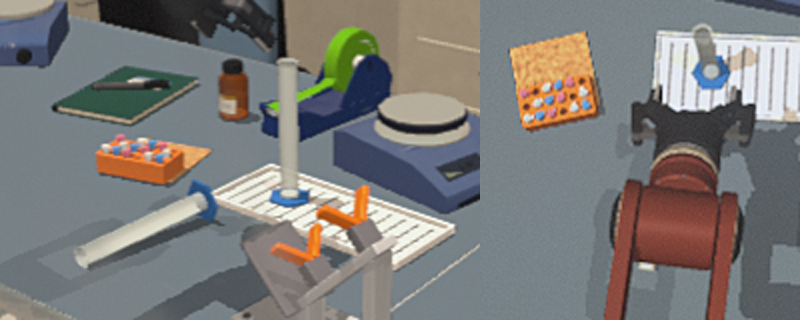

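The first cylinder stands upright in the tray at about (290,195) in the left crop. The block has been knocked towards the robot and no longer sits in the middle of the pad, as the top crop at (560,103) shows. I'll re-centre it before going on.

Call:
apply_moves(
  moves=[
    [-1,0,-25,0,0,0,0],
    [-1,0,0,30,0,0,0],
    [-1,0,0,40,0,0,0],
    [-1,0,0,40,0,0,0],
    [-1,0,0,40,0,0,0],
    [-1,0,0,40,0,0,0],
    [-1,0,0,40,0,0,0],
    [-1,0,0,0,0,0,0],
  ],
)

```text
time: 47.85
tool_pos: [0.5609, 0.2741, 0.2678]
tool_rot: [-0.654, 0.654, 0.272, 0.267]
contact_force: [-0.5, -0.8, -0.0]
gripper_width: 0.999
```

```bash
python3 - <<'E'
from geo import *
T=tool(); a=np.radians(13.5); Rt=frame(-ez,[np.cos(a),np.sin(a),0]); d,r=step(T[:3,3],Rt); print(T[:3,3],np.round(manip.state()['joint_pos'],2),r,np.linalg.norm(r),r/12)
T2=T.copy();T2[:3,:3]=Rt; print(step([.625,.26,.26],Rt,T2))
E
```

```text
[0.56091422 0.27408258 0.26782977] [ 0.47 -0.3   2.03 -0.49  0.74 -0.86] [-29.82  72.68  37.88] 87.2153037029626 [-2.485       6.05666667  3.15666667]
(array([28.7,  7.8, 59. ]), array([0., 0., 0.]))
```

Call:
apply_moves(
  moves=[
    [-1,0,0,0,-2.48,6.06,3.16],
    [-1,0,0,0,-2.48,6.06,3.16],
    [-1,0,0,0,-2.48,6.06,3.16],
    [-1,0,0,0,-2.48,6.06,3.16],
    [-1,0,0,0,-2.48,6.06,3.16],
    [-1,0,0,0,-2.48,6.06,3.16],
    [-1,0,0,0,-2.48,6.06,3.16],
    [-1,0,0,0,-2.48,6.06,3.16],
    [-1,0,0,0,-2.48,6.06,3.16],
    [-1,0,0,0,-2.48,6.06,3.16],
    [-1,0,0,0,-2.48,6.06,3.16],
    [-1,0,0,0,-2.48,6.06,3.16],
    [-1,14,3.9,29.5,0,0,0],
    [-1,14,3.9,29.5,0,0,0],
    [-1,0,0,0,0,0,0],
    [-1,0,0,0,0,0,0],
    [-1,0,0,0,0,0,0],
  ],
)

```text
time: 49.55
tool_pos: [0.6247, 0.2558, 0.2621]
tool_rot: [0.555, -0.553, 0.439, -0.44]
contact_force: [0.2, -0.9, -0.2]
gripper_width: 1.0
```

```bash
cat > blk.py <<'E'
from geo import *
def blk(tag):
    T=tool(); im=manip.grab_frame('wrist'); cv2.imwrite(f'pics/{tag}.png',im); np.save(f'{tag}T.npy',T)
    m=hsv(im,(3,195,140),(12,255,255)); m=cv2.morphologyEx(m,cv2.MORPH_OPEN,np.ones((3,3))); m=cv2.morphologyEx(m,cv2.MORPH_CLOSE,np.ones((25,25))); cv2.imwrite(f'pics/{tag}m.png',m)
    for c in blobs(m,2000):
        r=cv2.minAreaRect(c); b=toplane(cv2.boxPoints(r),.032,'wrist',T)
        L=[b[1]-b[0],b[2]-b[1]]; L=max(L,key=np.linalg.norm); L*=np.sign(L[1]); print(cv2.boxPoints(r).round().tolist(),b.mean(0).round(4),np.linalg.norm(b[0]-b[1]).round(4),np.linalg.norm(b[1]-b[2]).round(4),'yaw of y axis',np.degrees(np.arctan2(-L[0],L[1])).round(1))
    return im,T
E
python3 - <<'E'
from blk import *
print(tool().round(3).tolist(),np.round(manip.state()['joint_pos'],2)); blk('w16')
E
```

```text
[[0.228, 0.002, 0.974, 0.625], [-0.974, 0.002, 0.228, 0.256], [-0.002, -1.0, 0.003, 0.262], [0.0, 0.0, 0.0, 1.0]] [0.28 0.16 1.48 0.   1.5  0.05]
```

View pics/w16.png

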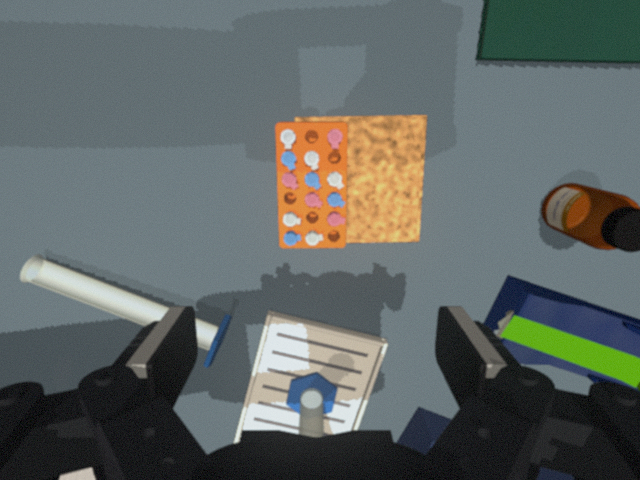

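The block's top corners are at (276,124), (348,122), (347,247), (279,248), overhanging the pad's near edge. The pad's far-side corners are (427,116) and (420,242). The first cylinder still stands at (312,395).

```bash
python3 - <<'E'
from geo import *
T=np.load('w16T.npy'); b=toplane([(276,124),(348,122),(347,247),(279,248)],.032,'wrist',T); c=b.mean(0); L=b[0]-b[3]+b[1]-b[2]
print(c.round(4),[np.linalg.norm(b[i]-b[i-1]).round(4) for i in range(4)],'yaw',np.degrees(np.arctan2(-L[0],L[1])))
a=toplane([(427,116),(420,242)],.004,'wrist',T); e=a[0]-a[1]; e/=np.linalg.norm(e); print('pad c',a.mean(0)+.06*np.array([-e[1],e[0],0]),'yaw',np.degrees(np.arctan2(-e[0],e[1])))
T1=tool(); print(T1.round(4).tolist()); print(step([c[0],c[1],.06],T1[:3,:3]))
E
```

```text
[0.6192 0.2688 0.032 ] [np.float64(0.1095), np.float64(0.0605), np.float64(0.1102), np.float64(0.0625)] yaw 13.422121653904211
pad c [0.66255704 0.27856535 0.004     ] yaw 14.338472859264714
[[0.2279, 0.0032, 0.9737, 0.6246], [-0.9737, 0.0026, 0.2279, 0.256], [-0.0018, -1.0, 0.0037, 0.2628], [0.0, 0.0, 0.0, 1.0]]
(array([-13.3, 202.8,  -3.1]), array([0., 0., 0.]))
```

Call:
apply_moves(
  moves=[
    [-1,-13.3,0,-3.1,0,0,0],
    [-1,0,40,0,0,0,0],
    [-1,0,40,0,0,0,0],
    [-1,0,40,0,0,0,0],
    [-1,0,40,0,0,0,0],
    [-1,0,30,0,0,0,0],
    [-1,0,20,0,0,0,0],
    [-1,0,10,0,0,0,0],
    [-1,0,8,0,0,0,0],
    [-1,0,0,0,0,0,0],
    [-1,0,0,0,0,0,0],
  ],
)

```text
time: 50.7
tool_pos: [0.621, 0.2692, 0.0368]
tool_rot: [0.556, -0.552, 0.438, -0.44]
contact_force: [-0.4, 0.4, 0.0]
gripper_width: 1.002
```

Call:
apply_moves(
  moves=[
    [0.2,0,0,0,0,0,0],
    [0.5,0,0,0,0,0,0],
    [1,0,0,0,0,0,0],
    [1,0,0,0,0,0,0],
    [1,0,0,0,0,0,0],
    [1,0,0,0,0,0,0],
    [1,0,0,0,0,0,0],
  ],
)

```text
time: 51.4
tool_pos: [0.6215, 0.2691, 0.0373]
tool_rot: [0.556, -0.551, 0.438, -0.441]
contact_force: [0.0, -0.5, 6.2]
gripper_width: 0.701
```

Call:
apply_moves(
  moves=[
    [1,0,-8,0,0,0,0],
    [1,0,-12,0,0,0,0],
    [1,0,0,10,0,0,0],
    [1,0,0,12,0,0,0],
    [1,0,0,12,0,0,0],
    [1,0,0,8.3,0,0,0],
    [1,0,0,0,0,0,0],
    [1,0,10,0,0,0,0],
    [1,0,6,0,0,0,0],
    [1,0,0,0,0,0,0],
    [1,0,0,0,0,0,0],
  ],
)

```text
time: 52.5
tool_pos: [0.6607, 0.2781, 0.0387]
tool_rot: [0.555, -0.553, 0.439, -0.44]
contact_force: [0.2, -0.7, -1.7]
gripper_width: 0.701
```

Call:
apply_moves(
  moves=[
    [1,0,1.5,0,0,0,0],
    [1,0,1.5,0,0,0,0],
    [1,0,0,0,0,0,0],
    [1,0,0,0,0,0,0],
  ],
)

```text
time: 52.9
tool_pos: [0.6614, 0.2784, 0.0373]
tool_rot: [0.556, -0.552, 0.439, -0.44]
contact_force: [-3.6, -1.1, 4.7]
gripper_width: 0.705
```

Call:
apply_moves(
  moves=[
    [0.3,0,-1,0,0,0,0],
    [-0.3,0,0,0,0,0,0],
    [-1,0,0,0,0,0,0],
    [-1,0,0,0,0,0,0],
    [-1,0,0,0,0,0,0],
    [-1,0,-20,0,0,0,0],
    [-1,0,-40,0,0,0,0],
    [-1,0,-50,0,0,0,0],
    [-1,0,-50,0,0,0,0],
    [-1,0,-50,0,0,0,0],
    [-1,0,0,0,0,0,0],
    [-1,0,0,0,0,0,0],
    [-1,0,0,0,0,0,0],
  ],
)

```text
time: 54.2
tool_pos: [0.6599, 0.2776, 0.247]
tool_rot: [0.555, -0.553, 0.439, -0.44]
contact_force: [-0.3, 0.6, -0.6]
gripper_width: 0.996
```

```bash
python3 - <<'E'
from geo import *
T=tool(); im=manip.grab_frame('wrist'); cv2.imwrite('pics/w17.png',im); np.save('w17T.npy',T)
# expected outlines against image: block centred on pad
pc=np.array([.6627,.2786,0]); a=np.radians(14); ux=np.array([np.cos(a),np.sin(a),0]); uy=np.array([-np.sin(a),np.cos(a),0])
print('expect block top',proj([pc+sx*.031*ux+sy*.056*uy+[0,0,.032] for sx,sy in((-1,1),(1,1),(1,-1),(-1,-1))],'wrist',T).round(0).tolist())
h=cv2.cvtColor(im,cv2.COLOR_BGR2HSV); g=cv2.GaussianBlur(h[...,1],(9,9),0)
m=hsv(im,(3,190,150),(12,255,255)); m=cv2.morphologyEx(m,cv2.MORPH_OPEN,np.ones((3,3)))
c=cv2.findNonZero(m[80:300,230:420]); 
ys,xs=np.nonzero(m[80:300,230:420]); print('block mask pct',np.percentile(xs,[1,99])+230,np.percentile(ys,[1,99])+80)
n_=cv2.connectedComponentsWithStats(cv2.morphologyEx(hsv(im,(3,80,100),(25,255,255),(200,60,450,300)),cv2.MORPH_CLOSE,np.ones((25,25))))[2]; print('pad+block box',n_[1:].tolist()[:3])
print('expect pad',proj([pc+sx*.06*ux+sy*.06*uy+[0,0,.004] for sx,sy in((-1,1),(1,1),(1,-1),(-1,-1))],'wrist',T).round(0).tolist())
# second tube location in last top view
tp=cv2.imread('pics/top15.png'); m=hsv(tp,(100,120,60),(125,255,255),(240,225,300,260)); print([cv2.minAreaRect(c) for c in blobs(m,8)])
E
```

```text
expect block top [[279.0, 140.0], [356.0, 138.0], [354.0, 268.0], [285.0, 269.0]]Traceback (most recent call last):
  File "<stdin>", line 9, in <module>
    return _quantile_unchecked(
        a, q, axis, out, overwrite_input, method, keepdims, weights)
    return _ureduce(a,
                    func=_quantile_ureduce_func,
    ...<5 lines>...
                    overwrite_input=overwrite_input,
                    method=method)
    r = func(a, **kwargs)
    result = _quantile(arr,
                       quantiles=q,
    ...<2 lines>...
                       out=out,
                       weights=wgt)
    previous = arr[previous_indexes]
               ~~~^^^^^^^^^^^^^^^^^^
IndexError: index 0 is out of bounds for axis 0 with size 0
```

```bash
python3 - <<'E'
from geo import *
im=cv2.imread('pics/w17.png'); T=np.load('w17T.npy'); h=cv2.cvtColor(im,cv2.COLOR_BGR2HSV); print(h[265,260:372:8].tolist()); 
w=cv2.imread('pics/w16.png'); print(cv2.cvtColor(w,cv2.COLOR_BGR2HSV)[130:240:25,[345,390]].tolist())
m=hsv(im,(3,180,215),(13,255,255)); m=cv2.morphologyEx(m,cv2.MORPH_OPEN,np.ones((3,3))); ys,xs=np.nonzero(m[60:300,200:450]); print(len(xs), np.percentile(xs,[1,99])+200,np.percentile(ys,[1,99])+60)
m=hsv(im,(3,80,100),(25,255,255),(200,60,450,300)); ys,xs=np.nonzero(m); print(np.percentile(xs,[.5,99.5]),np.percentile(ys,[.5,99.5]))
pc=np.array([.6627,.2786,0]); a=np.radians(14); ux=np.array([np.cos(a),np.sin(a),0]); uy=np.array([-np.sin(a),np.cos(a),0])
print('expect pad',proj([pc+sx*.06*ux+sy*.06*uy+[0,0,.004] for sx,sy in((-1,1),(1,1),(1,-1),(-1,-1))],'wrist',T).round(0).tolist())
E
```

```text
[[98, 28, 135], [105, 23, 131], [96, 29, 133], [13, 170, 206], [8, 98, 203], [14, 181, 227], [14, 180, 229], [13, 95, 226], [14, 188, 227], [14, 177, 227], [14, 182, 228], [13, 180, 228], [100, 23, 132], [95, 22, 129]]
[[[13, 191, 227], [15, 144, 186]], [[13, 188, 224], [16, 140, 221]], [[15, 186, 221], [16, 145, 206]], [[13, 166, 217], [16, 135, 226]], [[14, 171, 213], [15, 142, 214]]]
1417 [281. 353.] [140. 176.]
[251. 383.] [132. 266.]
expect pad [[249.0, 134.0], [386.0, 132.0], [382.0, 261.0], [257.0, 263.0]]
```

The block is centred on the pad again: its top spans columns 281–353, against 279–356 expected. On to the right cylinder.

Call:
apply_moves(
  moves=[
    [-1,0,0,0,0,8.07,0],
    [-1,0,0,0,0,8.07,0],
    [-1,0,0,0,0,8.07,0],
    [-1,0,0,0,0,8.07,0],
    [-1,0,0,0,0,8.07,0],
    [-1,0,0,0,0,8.07,0],
    [-1,0,0,0,0,8.07,0],
    [-1,0,0,0,0,8.07,0],
    [-1,0,0,0,0,8.07,0],
    [-1,0,0,0,0,8.07,0],
    [-1,0,0,0,0,8.07,0],
    [-1,0,0,0,0,8.07,0],
    [-1,0,0,0,0,8.07,0],
    [-1,0,0,0,0,8.07,0],
  ],
)

```text
time: 55.65
tool_pos: [0.6595, 0.2775, 0.2447]
tool_rot: [-0.063, 0.063, 0.705, -0.704]
contact_force: [-0.0, 0.2, 0.0]
gripper_width: 0.997
```

Call:
apply_moves(
  moves=[
    [-1,23.2,6.2,32.5,0,0,0],
    [-1,23.2,6.2,32.5,0,0,0],
    [-1,23.2,6.2,32.5,0,0,0],
    [-1,23.2,6.2,32.5,0,0,0],
    [-1,23.2,6.2,32.5,0,0,0],
    [-1,23.2,6.2,32.5,0,0,0],
    [-1,0,0,0,0,0,0],
    [-1,0,0,0,0,0,0],
    [-1,0,0,0,0,0,0],
  ],
)

```text
time: 56.55
tool_pos: [0.4906, 0.1098, 0.2089]
tool_rot: [-0.059, 0.062, 0.706, -0.703]
contact_force: [-0.1, 0.2, 0.5]
gripper_width: 1.0
```

```bash
python3 -c "
from tube import *
measure('w18'); print(np.round(manip.state()['joint_pos'],2))"
```

```text
[[-0.9853, 0.004, -0.1705, 0.4906], [0.1705, 0.0028, -0.9853, 0.1098], [-0.0035, -1.0, -0.0035, 0.2089], [0.0, 0.0, 0.0, 1.0]]
foot ((317.5111389160156, 117.43560028076172), (10.27867317199707, 81.075927734375), 88.53119659423828) [[0.5616 0.0981 0.02  ]]
bright [448.  32.] [ 65. 383.] [[258.0, 32.0], [639.0, 4.0]] [[0.6245, 0.1292], [0.5951, -0.128]] 83.5
bright [318. 238.] [230.  32.] [[316.0, 123.0], [321.0, 353.0]] [[0.5577, 0.0996], [0.3658, 0.1293]] -8.8
bright [612. 234.] [109.  55.] [[609.0, 290.0], [618.0, 177.0]] [[0.3852, -0.115], [0.4784, -0.1197]] 177.1
[ 0.07 -0.22  1.94  0.    1.42  1.81]
```

Call:
apply_moves(
  moves=[
    [-1,0,40,0,0,-1,0],
    [-1,0,40,0,0,0,0],
    [-1,0,40,0,0,0,0],
    [-1,0,30,0,0,0,0],
    [-1,0,10,0,0,0,3.5],
    [-1,0,8,0,0,0,0],
    [-1,0,6,0,0,0,0],
    [-1,0,0,0,0,0,0],
    [-1,0,0,0,0,0,0],
    [-1,0,0,0,0,0,0],
  ],
)

```text
time: 57.6
tool_pos: [0.493, 0.1099, 0.0363]
tool_rot: [0.031, -0.078, -0.704, 0.705]
contact_force: [-0.7, 0.7, 0.2]
gripper_width: 1.001
```

Call:
apply_moves(
  moves=[
    [-1,3,7,0,0,0,0],
    [-1,1,6,0,0,0,0],
    [0,0,0,0,0,0,0],
    [0.3,0,0,0,0,0,0],
    [0.7,0,0,0,0,0,0],
    [1,0,0,0,0,0,0],
    [1,0,0,0,0,0,0],
    [1,0,0,0,0,0,0],
    [1,0,0,0,0,0,0],
    [1,0,0,0,0,0,0],
  ],
)

```text
time: 58.6
tool_pos: [0.4891, 0.1104, 0.0223]
tool_rot: [0.031, -0.078, -0.704, 0.705]
contact_force: [-0.7, -0.2, 2.5]
gripper_width: 0.298
```

Call:
apply_moves(
  moves=[
    [1,0,-8,0,0,0,0],
    [1,0,-20,0,0,0,0],
    [1,0,-40,0,0,0,0],
    [1,0,-40,0,0,0,0],
    [1,0,-40,0,0,0,0],
    [1,0,-40,0,0,0,0],
    [1,0,-25,0,0,0,0],
    [1,0,0,0,0,0,0],
    [1,0,0,0,0,0,0],
  ],
)

```text
time: 59.5
tool_pos: [0.4747, 0.1118, 0.2342]
tool_rot: [0.031, -0.077, -0.704, 0.705]
contact_force: [-0.5, -1.2, -0.6]
gripper_width: 0.298
```

```bash
python3 - <<'E'
from foot import *
check(.0766,0,'w19')
T=tool(); d,r=step(T[:3,3],RC); print('rot',r,np.linalg.norm(r), r/13); T2=T.copy(); T2[:3,:3]=RC; print('pre', step(FOOT+.0826*u+.10*n,RC,T2))
E
```

```text
blue [(213, 96, 207, 24)]
expected box [216.  96.] [424. 119.] tube dir [-0.986   0.1534 -0.065 ] foot [0.5502 0.1    0.2392]
[0.47465538 0.11175874 0.23421314] 0.2970588552914171 [ 0.09 -0.32  1.98 -0.01  1.42  1.81]
rot [ 34.46 -90.83 -36.84] 103.89786378939655 [ 2.65076923 -6.98692308 -2.83384615]
pre (array([158.3, 191.8, -26.6]), array([0., 0., 0.]))
```

Call:
apply_moves(
  moves=[
    [1,0,-5,0,2.46,-6.49,-2.63],
    [1,0,0,0,2.46,-6.49,-2.63],
    [1,0,0,0,2.46,-6.49,-2.63],
    [1,0,0,0,2.46,-6.49,-2.63],
    [1,0,0,0,2.46,-6.49,-2.63],
    [1,0,0,0,2.46,-6.49,-2.63],
    [1,0,0,0,2.46,-6.49,-2.63],
    [1,0,0,0,2.46,-6.49,-2.63],
    [1,0,0,0,2.46,-6.49,-2.63],
    [1,0,0,0,2.46,-6.49,-2.63],
    [1,0,0,0,2.46,-6.49,-2.63],
    [1,0,0,0,2.46,-6.49,-2.63],
    [1,0,0,0,2.46,-6.49,-2.63],
    [1,0,0,0,2.46,-6.49,-2.63],
    [1,0,0,0,0,0,0],
    [1,0,0,0,0,0,0],
  ],
)

```text
time: 61.15
tool_pos: [0.4738, 0.1117, 0.2375]
tool_rot: [-0.247, 0.643, -0.294, 0.663]
contact_force: [-0.4, -0.4, -0.7]
gripper_width: 0.296
```

```bash
python3 - <<'E'
from foot import *
check(.0766,0,'w20'); print(step(FOOT+.0826*u+.10*n,RC))
E
```

```text
blue [(213, 96, 206, 23)]
expected box [214. 101.] [420. 123.] tube dir [-0.0504 -0.7056  0.7068] foot [0.4776 0.1657 0.1834]
[0.47377249 0.11166831 0.23754455] 0.296018805658861 [ 0.41 -0.01  1.83 -0.68  1.72  0.52]
(array([154.6, 195.5, -26.5]), array([-0.  , -0.11, -0.05]))
```

Call:
apply_moves(
  moves=[
    [1,8.6,10.8,-1.5,0,0,0],
    [1,17.2,21.7,-3,0,0,0],
    [1,17.2,21.7,-3,0,0,0],
    [1,17.2,21.7,-3,0,0,0],
    [1,17.2,21.7,-3,0,0,0],
    [1,17.2,21.7,-3,0,0,0],
    [1,17.2,21.7,-3,0,0,0],
    [1,17.2,21.7,-3,0,0,0],
    [1,17.2,21.7,-3,0,0,0],
    [1,8.6,10.8,-2,0,0,0],
    [1,0,0,0,0,0,0],
    [1,0,0,0,0,0,0],
    [1,0,0,0,0,0,0],
  ],
)

```text
time: 62.5
tool_pos: [0.4302, -0.133, 0.2108]
tool_rot: [-0.248, 0.642, -0.293, 0.663]
contact_force: [0.5, -0.3, -1.7]
gripper_width: 0.296
```

```bash
cat > cr.py <<'E'
from geo import *
d=tool()[:3,3]-FOOT; print('u,n,lat mm',np.round(np.array([d@u,d@n,d@ey])*1000,1),manip.state()['contact_force'].round(1) if hasattr(manip.state()['contact_force'],'round') else manip.state()['contact_force'],manip.state()['gripper_width'])
E
python3 cr.py; python3 -c "
from foot import *
check(.0766,0,'w21')"
```

```text
u,n,lat mm [ 83.5 101.5  -0. ] [ 0.5 -0.3 -1.7] 0.2957004098984816
blue [(214, 96, 205, 23)]
expected box [214. 101.] [420. 123.] tube dir [-0.0513 -0.7061  0.7063] foot [ 0.4341 -0.0789  0.1567]
[ 0.43020494 -0.13300182  0.21081761] 0.293658472148256 [-0.05 -0.3   2.13 -0.8   1.4   0.2 ]
```

Call:
apply_moves(
  moves=[
    [1,0,15,-0.8,0,0,0],
    [1,0,25,0,0,0,0],
    [1,0,20,0,0,0,0],
    [1,0,15,0,0,0,0],
    [1,0,12,0,0,0,0],
    [1,0,8,0,0,0,0],
    [1,0,0,0,0,0,0],
    [1,0,0,0,0,0,0],
  ],
)

```text
time: 63.35
tool_pos: [0.4251, -0.1999, 0.1437]
tool_rot: [-0.249, 0.642, -0.293, 0.663]
contact_force: [0.7, 0.5, -0.9]
gripper_width: 0.298
```

Call:
apply_moves(
  moves=[
    [1,0,1.5,0,0,0,0],
    [1,0,1.5,0,0,0,0],
    [1,0,0,0,0,0,0],
    [1,0,0,0,0,0,0],
  ],
)

```text
time: 63.75
tool_pos: [0.4247, -0.2021, 0.1414]
tool_rot: [-0.248, 0.643, -0.293, 0.663]
contact_force: [-0.2, 0.4, -0.9]
gripper_width: 0.296
```

```bash
python3 cr.py
```

```text
u,n,lat mm [83.4  3.4 -0.7] [-0.2  0.4 -0.9] 0.29566364323838207
```

Call:
apply_moves(
  moves=[
    [1,0,0.7,0,0,0,0],
    [1,-1.5,0,0,0,0,0],
    [1,-1.5,0,0,0,0,0],
    [1,-1.5,0,0,0,0,0],
    [1,0,0,0,0,0,0],
    [1,0,0,0,0,0,0],
  ],
)

```text
time: 64.35
tool_pos: [0.4248, -0.1994, 0.1375]
tool_rot: [-0.248, 0.643, -0.293, 0.663]
contact_force: [-0.2, 0.4, -0.7]
gripper_width: 0.298
```

Call:
apply_moves(
  moves=[
    [1,-1,0,0,0,0,0],
    [1,-1,0,0,0,0,0],
    [1,0,0,0,0,0,0],
    [1,0,0,0,0,0,0],
  ],
)

```text
time: 64.75
tool_pos: [0.4251, -0.1984, 0.1367]
tool_rot: [-0.248, 0.643, -0.293, 0.663]
contact_force: [-1.2, -0.8, 2.3]
gripper_width: 0.303
```

```bash
python3 cr.py
```

```text
u,n,lat mm [77.4  2.7 -0.6] [-1.2 -0.8  2.3] 0.3025883062952213
```

Call:
apply_moves(
  moves=[
    [1,-1,0.5,0,0,0,0],
    [1,0,0,0,0,0,0],
    [1,0,0,0,0,0,0],
  ],
)

```text
time: 65.05
tool_pos: [0.4252, -0.1985, 0.1365]
tool_rot: [-0.247, 0.643, -0.292, 0.663]
contact_force: [-3.1, -3.1, 5.9]
gripper_width: 0.297
```

Call:
apply_moves(
  moves=[
    [1,0.7,0,0,0,0,0],
    [0.4,0,0,0,0,0,0],
    [-0.2,0,0,0,0,0,0],
    [-1,0,0,0,0,0,0],
    [-1,0,0,0,0,0,0],
    [-1,0,0,0,0,0,0],
    [-1,0,-20,0,0,0,0],
    [-1,0,-40,0,0,0,0],
    [-1,0,-40,0,0,0,0],
    [-1,0,0,0,0,0,0],
    [-1,0,0,0,0,0,0],
    [-1,0,0,0,0,0,0],
  ],
)

```text
time: 66.25
tool_pos: [0.4289, -0.128, 0.2049]
tool_rot: [-0.248, 0.643, -0.294, 0.662]
contact_force: [0.4, -0.7, -0.4]
gripper_width: 1.0
```

```bash
python3 - <<'E'
from geo import *
T=tool(); w=manip.grab_frame('wrist'); cv2.imwrite('pics/w22.png',w); print(T[:3,3],manip.state()['gripper_width'],[cv2.boundingRect(c) for c in blobs(hsv(w,(98,100,40),(125,255,255),(180,30,480,300)),100)])
w7=cv2.imread('pics/w7.png'); print('first cyl, same view',[cv2.boundingRect(c) for c in blobs(hsv(w7,(98,100,40),(125,255,255),(180,30,480,300)),100)])
print(proj([FOOT,FOOT+.194*u],'wrist',T).round(0).tolist())
P=FOOT+.163*u; d,r=step(T[:3,3],RV); T2=T.copy(); T2[:3,:3]=RV; print(r,step(P+[0,0,.08],RV,T2))
im=manip.grab_frame('scene'); cv2.imwrite('pics/s22.png',im); tp=manip.grab_frame('top'); cv2.imwrite('pics/top22.png',tp)
cv2.imwrite('pics/c22.png',np.hstack([cv2.resize(im[180:340,220:420],(400,320),interpolation=cv2.INTER_CUBIC),cv2.resize(tp[170:330,180:380],(400,320),interpolation=cv2.INTER_CUBIC)]))
E
```

```text
[ 0.42887782 -0.12796858  0.20493706] 1.0014248273943904 [(263, 112, 112, 11)]
first cyl, same view [(262, 115, 112, 12)]
[[320.0, 111.0], [319.0, 416.0]]
[ 4.000e-02 -1.000e-02  4.494e+01] (array([132.9, -70.3,   1.7]), array([0., 0., 0.]))
```

View pics/c22.png

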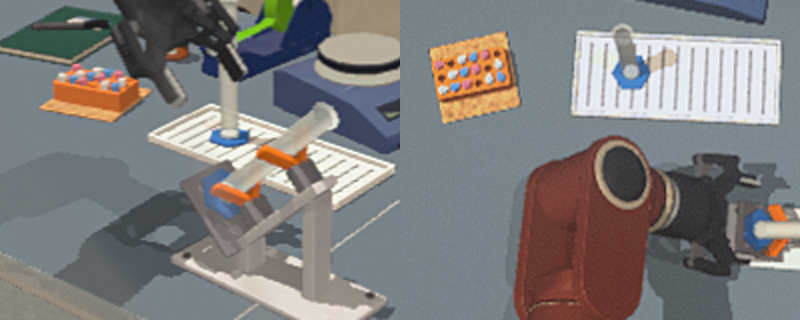

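The second cylinder lies seated in the cradle, cylinder 1 stands in the tray, and the block is centred on the pad. Taking the rim grip.

Call:
apply_moves(
  moves=[
    [-1,0,0,0,0,0,7.5],
    [-1,0,0,0,0,0,7.5],
    [-1,0,0,0,0,0,7.5],
    [-1,0,0,0,0,0,7.5],
    [-1,0,0,0,0,0,7.5],
    [-1,0,0,0,0,0,7.5],
    [-1,0,-35,0,0,0,0],
    [-1,0,-35,0,0,0,0],
    [-1,33,0,0.2,0,0,0],
    [-1,33,0,0.2,0,0,0],
    [-1,33,0,0.2,0,0,0],
    [-1,33.9,0,0.1,0,0,0],
    [-1,0,0,0,0,0,0],
    [-1,0,35,0,0,0,0],
    [-1,0,30,0,0,0,0],
    [-1,0,0,0,0,0,0],
    [-1,0,0,0,0,0,0],
  ],
)

```text
time: 68.1
tool_pos: [0.4208, -0.2599, 0.2108]
tool_rot: [0.483, -0.482, 0.517, -0.517]
contact_force: [-0.0, 0.3, 0.1]
gripper_width: 1.003
```

```bash
python3 -c "
from geo import *
print(step(FOOT+.163*u,RV),manip.state()['contact_force'],np.round(manip.state()['joint_pos'],2))"
```

```text
(array([ 0.8, 15.5,  0.6]), array([-0.05,  0.02, -0.12])) [-0.02722796  0.34714218  0.09320557] [-0.71 -0.24  1.95  0.    1.43 -0.64]
```

Call:
apply_moves(
  moves=[
    [-1,0.5,9,-0.5,0,0,0],
    [-1,0,6.5,0,0,0,0],
    [0,0,0,0,0,0,0],
    [0.4,0,0,0,0,0,0],
    [1,0,0,0,0,0,0],
    [1,0,0,0,0,0,0],
    [1,0,0,0,0,0,0],
    [1,0,0,0,0,0,0],
    [1,0,0,0,0,0,0],
  ],
)

```text
time: 69.0
tool_pos: [0.4204, -0.261, 0.1963]
tool_rot: [-0.483, 0.482, -0.517, 0.517]
contact_force: [-4.4, -0.4, 5.0]
gripper_width: 0.301
```

Call:
apply_moves(
  moves=[
    [1,-3.5,-3.5,0,0,0,0],
    [1,-7,-7,0,0,0,0],
    [1,-14,-14,0,0,0,0],
    [1,-14,-14,0,0,0,0],
    [1,-7,-7,0,0,0,0],
    [1,0,-20,0,0,0,0],
    [1,0,-30,0,0,0,0],
    [1,0,-20,0,0,0,0],
    [1,0,0,0,0,0,0],
    [1,0,0,0,0,0,0],
  ],
)

```text
time: 70.0
tool_pos: [0.4235, -0.2148, 0.3108]
tool_rot: [-0.484, 0.482, -0.517, 0.517]
contact_force: [0.3, -0.5, -1.0]
gripper_width: 0.296
```

```bash
python3 - <<'E'
from foot import *
check(.163,t2,'w23')
T=tool(); S=TC-.07*ty; print(S)
for a in(-10,): d,r=step(T[:3,3],RU(a,t2)); print(a,r,np.linalg.norm(r),r/14)
E
```

```text
blue [(261, 0, 111, 81)]
expected box [260. -16.] [373.  81.] tube dir [-0.0504 -0.7065  0.7059] foot [ 0.4318 -0.0997  0.1957]
[ 0.42354629 -0.21483515  0.31075771] 0.2990001562078729 [-0.63 -0.35  1.87  0.    1.62 -0.56]
[ 0.66253  -0.100565  0.      ]
-10 [ 32.7  -79.33 -36.59] 93.28111813223511 [ 2.33571429 -5.66642857 -2.61357143]
```

Call:
apply_moves(
  moves=[
    [1,0,0,8,0,0,0],
    [1,-3,0,24,0,0,0],
    [1,-3,0,24,0,0,0],
    [1,-3,0,24,0,0,0],
    [1,-3,0,24,0,0,0],
    [1,-3,0,24,0,0,0],
    [1,-3,0,24,0,0,0],
    [1,0,0,8,0,0,0],
    [1,0,0,0,0,0,0],
  ],
)

```text
time: 70.95
tool_pos: [0.5847, -0.2083, 0.3097]
tool_rot: [0.483, -0.482, 0.518, -0.516]
contact_force: [-0.2, 0.6, -0.9]
gripper_width: 0.295
```

Call:
apply_moves(
  moves=[
    [1,0,0,0,2.34,-5.67,-2.61],
    [1,0,0,0,2.34,-5.67,-2.61],
    [1,0,0,0,2.34,-5.67,-2.61],
    [1,0,0,0,2.34,-5.67,-2.61],
    [1,0,0,0,2.34,-5.67,-2.61],
    [1,0,0,0,2.34,-5.67,-2.61],
    [1,0,0,0,2.34,-5.67,-2.61],
    [1,0,0,0,2.34,-5.67,-2.61],
    [1,0,0,0,2.34,-5.67,-2.61],
    [1,0,0,0,2.34,-5.67,-2.61],
    [1,0,0,0,2.34,-5.67,-2.61],
    [1,0,0,0,2.34,-5.67,-2.61],
    [1,0,0,0,2.34,-5.67,-2.61],
    [1,0,0,0,2.34,-5.67,-2.61],
    [1,0,0,0,0,0,0],
    [1,0,0,0,0,0,0],
  ],
)

```text
time: 72.55
tool_pos: [0.5835, -0.2089, 0.3111]
tool_rot: [-0.627, 0.674, 0.212, 0.327]
contact_force: [0.6, 0.2, 0.0]
gripper_width: 0.298
```

```bash
python3 - <<'E'
from foot import *
check(.163,t2,'w24'); S=TC-.07*ty; print(step(S+[0,0,.23],RU(-10,t2)))
E
```

```text
blue [(225, 140, 62, 59), (391, 82, 109, 38), (261, 0, 110, 82)]
expected box [257. -19.] [371.  79.] tube dir [-2.e-04 -6.e-04  1.e+00] foot [ 0.5836 -0.2088  0.1481]
[ 0.58353612 -0.20889226  0.31108659] 0.298372256525579 [-0.58 -0.41  2.04  0.4   0.81 -2.15]
(array([-16.6,  99. , 120.2]), array([ 0.05, -0.06,  0.05]))
```

Call:
apply_moves(
  moves=[
    [1,-1,6,7,0,0,0],
    [1,-2.2,13,15.8,0,0,0],
    [1,-2.2,13,15.8,0,0,0],
    [1,-2.2,13,15.8,0,0,0],
    [1,-2.2,13,15.8,0,0,0],
    [1,-2.2,13,15.8,0,0,0],
    [1,-2.2,13,15.8,0,0,0],
    [1,-2.2,13,15.8,0,0,0],
    [1,0,2,2.5,0,0,0],
    [1,0,0,0,0,0,0],
    [1,0,0,0,0,0,0],
  ],
)

```text
time: 73.7
tool_pos: [0.6631, -0.1006, 0.2308]
tool_rot: [-0.627, 0.674, 0.214, 0.327]
contact_force: [0.5, 0.4, -1.2]
gripper_width: 0.297
```

Call:
apply_moves(
  moves=[
    [1,-7,7,0,0,0,0],
    [1,-14,14,0,0,0,0],
    [1,-14,14,0,0,0,0],
    [1,-5,5,0,0,0,0],
    [1,0,0,0,0,0,0],
    [1,0,0,0,0,0,0],
  ],
)

```text
time: 74.3
tool_pos: [0.6633, -0.1011, 0.1745]
tool_rot: [-0.626, 0.674, 0.214, 0.327]
contact_force: [0.3, 0.7, -0.1]
gripper_width: 0.298
```

```bash
python3 - <<'E'
from foot import *
check(.163,t2,'w25'); S=TC-.07*ty; print(step(S+[0,0,.167],RU(-10,t2)),manip.state()['contact_force'])
E
```

```text
blue [(150, 197, 110, 63), (391, 147, 109, 64), (262, 0, 109, 80)]
expected box [257. -19.] [371.  79.] tube dir [-0.0031  0.0015  1.    ] foot [ 0.6638 -0.1013  0.0115]
[ 0.66327422 -0.10108912  0.17450575] 0.2988547001852279 [-0.3  -0.14  2.06  0.2   0.44 -1.84]
(array([-6.6,  5. ,  0.3]), array([0.03, 0.05, 0.24])) [0.20476563 0.08565097 0.2045976 ]
```

Call:
apply_moves(
  moves=[
    [1,-2.1,2.1,0,0,0,0],
    [1,-1.4,1.4,0,0,0,0],
    [1,0,0,0,0,0,0],
    [1,0,0,0,0,0,0],
  ],
)

```text
time: 74.75
tool_pos: [0.6629, -0.1006, 0.1686]
tool_rot: [-0.627, 0.674, 0.214, 0.327]
contact_force: [-1.0, -0.2, -1.3]
gripper_width: 0.299
```

Call:
apply_moves(
  moves=[
    [1,-0.7,0.7,0,0,0,0],
    [1,-0.7,0.7,0,0,0,0],
    [1,0,0,0,0,0,0],
    [1,0,0,0,0,0,0],
  ],
)

```text
time: 75.15
tool_pos: [0.6634, -0.1007, 0.1674]
tool_rot: [-0.627, 0.674, 0.214, 0.327]
contact_force: [-0.3, 0.2, 2.5]
gripper_width: 0.299
```

Call:
apply_moves(
  moves=[
    [0.3,0,0,0,0,0,0],
    [0,0,0,0,0,0,0],
    [-0.5,0,0,0,0,0,0],
    [-1,0,0,0,0,0,0],
    [-1,0,0,0,0,0,0],
    [-1,0,0,0,0,0,0],
    [-1,0,-15,0,0,0,0],
    [-1,0,-30,0,0,0,0],
    [-1,0,-40,0,0,0,0],
    [-1,0,-40,0,0,0,0],
    [-1,0,-40,0,0,0,0],
    [-1,0,0,0,0,0,0],
    [-1,0,0,0,0,0,0],
  ],
)

```text
time: 76.45
tool_pos: [0.5478, -0.0804, 0.2848]
tool_rot: [-0.626, 0.674, 0.215, 0.328]
contact_force: [0.2, 0.3, -1.1]
gripper_width: 1.0
```

```bash
python3 - <<'E'
from geo import *
im=manip.grab_frame('scene'); tp=manip.grab_frame('top'); cv2.imwrite('pics/s26.png',im); cv2.imwrite('pics/top26.png',tp)
cv2.imwrite('pics/c26.png',np.hstack([cv2.resize(im[150:350,200:500],(480,320),interpolation=cv2.INTER_CUBIC),cv2.resize(tp[170:330,180:340+0],(320,320),interpolation=cv2.INTER_CUBIC)]))
print([np.round(toplane([cv2.minAreaRect(c)[0]],.006)[0],4) for c in blobs(hsv(tp,(100,120,60),(125,255,255),(262,180,375,235)),15)])
print(manip.state()['time'],tool()[:3,3])
E
```

```text
[array([ 0.6679, -0.1009,  0.006 ]), array([0.6715, 0.0378, 0.006 ])]
76.55 [ 0.54759628 -0.0802662   0.28137011]
```

View pics/c26.png

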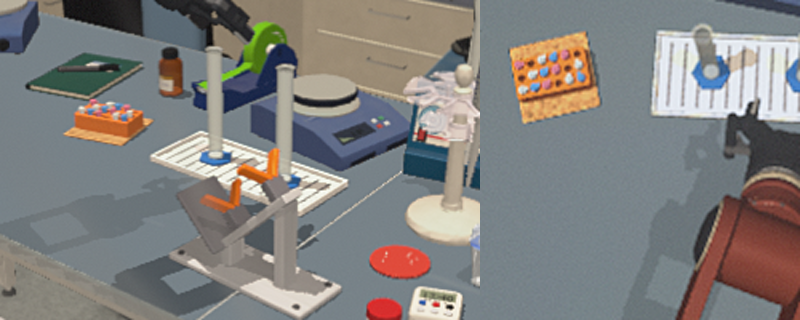

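Both cylinders stand upright in the tray, and the cradle, jar, timer and dish look untouched. I'll check the block's centring from the top view and the cylinders' uprightness numerically.

```bash
python3 - <<'E'
from geo import *
tp=cv2.imread('pics/top26.png'); h=cv2.cvtColor(tp,cv2.COLOR_BGR2HSV)
pc=np.array([.6627,.2786,0]); a=np.radians(14); ux=np.array([np.cos(a),np.sin(a),0]); uy=np.array([-np.sin(a),np.cos(a),0]); Q=((-1,1),(1,1),(1,-1),(-1,-1))
print('expect top face',proj([pc+sx*.031*ux+sy*.056*uy+[0,0,.032] for sx,sy in Q]).round(1).tolist(),'near bottom',proj([pc-.031*ux+sy*.056*uy+[0,0,.004] for sx,sy in Q[:1]+Q[2:3]]).round(1).tolist())
m=hsv(tp,(0,175,100),(14,255,255),(185,175,250,240)); m=cv2.morphologyEx(m,cv2.MORPH_CLOSE,np.ones((7,7))); m=cv2.morphologyEx(m,cv2.MORPH_OPEN,np.ones((3,3)))
for c in blobs(m,100): print(cv2.boxPoints(cv2.minAreaRect(c)).round(1).tolist())
# rims and feet of standing cylinders: expected pixels in the scene view for vertical tubes
sc=cv2.imread('pics/s26.png')
for S in(TC+.07*ty,TC-.07*ty): print(proj([S+[0,0,.006],S+[0,0,.198]],'scene').round(1).tolist())
E
```

```text
expect top face [[197.9, 220.2], [194.3, 200.5], [230.7, 192.1], [234.7, 211.7]] near bottom [[200.4, 222.3], [236.4, 214.0]]
[[194.89999389648438, 200.60000610351562], [231.39999389648438, 192.8000030517578], [235.5, 211.60000610351562], [199.0, 219.39999389648438]]
[[332.6, 248.4], [331.5, 180.3]]
[[374.7, 263.2], [375.8, 191.9]]
```

```bash
python3 -c "
from plant import manip
print(manip.job_done()); print(manip.state()['time'])"
```

```text
the job is handed in; nothing more can be done
None
the job is handed in; nothing more can be done
```

The job is done and handed in at about 77 s of the 210 s allowed.

- **Block:** I moved it from the tray to the middle of the cork pad. It was later knocked aside, so I re-centred it. In the last top view its outline was within about 1 px (2 mm) of centred.
- **Cylinders:** Two were on the bench. I took the left one, then the right. Each was laid in the cradle with its foot on the stop, let go, gripped afresh near the rim, and stood in the tray about 140 mm apart.
- **Extra step:** My first fresh grip on the left cylinder left the wrist no room to reach the tray. I laid it back in the cradle and gripped it again with the tool vertical.

The final pictures show both cylinders upright on their feet inside the tray. The timer, jar and dish look untouched, and the gripper was open and clear of everything. The top view put the feet 4–5 mm farther in x than the arm's own readings, still well inside the tray. The wrist and top cameras had also differed by about 5 mm along the left tube earlier. No check failed.

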